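Scrap the strainer basket and close the body

ROBOT

A 6-joint arm with a two-finger parallel gripper is mounted at the origin on the work surface. World frame = base frame: x ahead of the robot, y to its left, z up, the work surface at z = 0. Lengths are in m, angles in rad, forces in N, time in s.
With the tool pointing down it reaches from about 0.225 to 0.875 m from the base axis. Payload 3.4 kg.
Tool frame: the origin (TCP) lies at the very end of the fingers, on their centre line; the grasp point (between the pads) lies 19 mm behind it; z points along the fingers, x is the direction in which the jaws open and shut, and the axes are right-handed (so a half turn about z gives the same grasp; the last joint's range is limited). The gripper opens to 85 mm and grips with 20 to 120 N. Pads are 22 mm wide; open, the fingers measure 114 mm over their backs; the gripper's body (76 mm by 85 mm) begins 54 mm behind the grasp point. The pads swing forward as they close: fully open they stand 13 mm farther back than shut.
Start: joints at [-1.466, 0.276, 1.505, -0, 1.361, -0.121], TCP at [0.129, -0.56, 0.2] pointing down, gripper open.
Joint ranges: [-2.89, 2.89], [-0.75, 2.08], [0.22, 2.7], [-1.18, 4.32], [0.11, 2.71], [-2.7, 2.7]. Speed limits (rad/s): [2.57, 2.57, 3.14, 3.14, 3.14, 3.14].

INTERFACE

Orientations are given as a unit quaternion [w, x, y, z].
In Python, from rig import manip gives the robot as it stands.
- The arm moves only by the tool send_rows, never from a script. Its argument "increments" is a list of rows, each a list of 5 numbers: the opening, from 0 (shut) to 1 (fully open), then the shift along the tool's x, y, z in m, then the turn about the tool's z in rad. A call has 1 to 8 rows; each row shifts and turns the commanded pose from where the row before left it, along the tool's axes as they then stand; what a row does not reach is not made up. A row lasts 1/8 s, in which the tool goes at most 62.5 mm and 10.7 degrees, less where a joint would pass 70% of its speed; a pose out of reach is approached as far as the arm can. A call is refused whole if a number of a shift passes 0.0625 or a number of a turn 0.188, either way. A call with a gripper value outside its range is refused whole. The fingers move at their own pace and stop on an object; "squeeze" is the grip in N (left out, the last holds). Time passes only in rows, so rows that do not move let the fingers close. It gives the time, the measured TCP pose, the force and the opening at its end, in the units of the state.
- manip.get_state(): the state, without advancing time (a new reading comes with each control period).
- manip.get_image(name): name is "scene" or "top"; returns the picture (384x512x3 uint8, red, green, blue); there is no depth.
- manip.calibration(name): a dict with "fx", "fy", "cx", "cy" (pixels), "distortion" ([k1, k2, p1, p2, k3] as OpenCV has them; the pictures are not rectified), "camera_from_world" (4x4, takes a point from world to camera coordinates). Camera axes: x right, y up, looking along -z (the intrinsics and any distortion apply to the point x, -y, -z); pixel columns grow to the right and rows downward; lengths in m; the calibration is good to about 2 mm. A picture is of the moment at which its call begins. calibration takes no time and is no camera call.
- manip.sign_off(): hands the job in, once; it reports no verdict.
The state is a dict: "clock": time; "qpos": joint angles; "qd": joint speeds; "effort": joint torques, N m; "position": TCP position; "ee_rot": TCP orientation; "contact_force": force on the tool from outside, world axes, zero at the start; "moment": the same for the moment, N m; "width": finger opening in m.
Only numpy, scipy, OpenCV 4.12 (cv2) and the standard library are available. Lean on these libraries where they do the work, as an engineer would, in place of code of your own. Each camera call takes 0.05 s, during which the arm holds its last target.

TASK

This pipeline basket strainer is waiting for a new basket. Lift the worn-out basket out and drop it in the scrap crate, then close the body with its cover so no dirt gets in: lower the cover gently, without dropping it, until it sits fully down and level on the gasket with its lip inside the mouth, and with its two slotted ears lined up over the two hanging swing bolts. Let go of everything, and leave the other fittings and the can on the table where they stand.

Things in the scene. Friction and masses are not known exactly. Their poses are not given: they have to be found in the camera images.
- strainer: Grey cast strainer body, fixed: upright barrel (112 mm diameter) open at the top, on a dark base plate 150 x 130 mm. Origin: centre of the plate's underside; z up. Two flanged pipe ports stick out along its +x and -x (224 mm over all, flange tops 106 mm above the table). Two swing bolts hang from lugs on its +y and -y sides, 77 mm from the axis, all below the mouth.
- strainer_mouth (a point): Centre of the strainer's round mouth, at the top face of the black flat gasket, 133 mm above the table; axes as the strainer's. Bore 96 mm diameter, 110 mm deep; gasket 120 mm and mouth flange 124 mm outer diameter.
- basket_center (a point): Worn-out steel basket standing loose in the strainer: perforated cylinder 76 mm diameter with an 84 mm rim, 98 mm high, with a stiff fixed bail (10 mm round bar) above, 142 mm high in all, 0.2 to 0.4 kg. This point is on its axis half-way up, 71 mm above its underside. z up; the bail spans its y axis.
- basket_bail (a point): Middle of the basket's bail: the centre line of its straight top part, a level 10 mm round bar running 52 mm along the basket's y axis, 137 mm above the basket's underside. It stands about 28 mm above the strainer's mouth at the start.
- cover_center (a point): Loose grey cover, right way up on the table: disc 124 mm diameter, 7 mm thick; hollow round lip below (90 mm diameter, 8 mm deep, 3 mm play in the mouth); slotted ears along +y and -y (176 mm tip to tip, slots 20 mm); handle on top; 0.3 to 0.47 kg. Point on the axis, 25 mm above the lip's edge, 17 mm above the disc's underside (so 17 mm above the mouth when seated). z up; half turns are alike.
- cover_handle (a point): Middle of the cover's bridge handle: a level bar 14 mm wide, 14 mm high and 82 mm long along the cover's y axis (along the ears), its centre 43 mm above the lip's lower edge, with about 20 mm of free space beneath it between its two end posts.
- crate_floor (a point): Centre of the inner floor of the fixed grey plastic scrap crate, about 5 mm above the table; inside 238 mm along its x, 188 mm along its y, walls 100 mm high, rim 266 x 216 mm outside. A scrapped copper coupling (52 mm diameter, 45 mm high) stands loose in it, about 85 mm along +x and 55 mm along +y from this point.
- elbow_center (a point): Black plastic pipe elbow standing loose on the table, 110 mm high, 68 mm wide, a bystander; this point is half-way up on the axis of its lower socket.
- can_center (a point): Steel can of jointing compound with a paper label, 72 mm diameter, 105 mm high, a bystander; this point is half-way up.
- coupling_center (a point): Black plastic stepped pipe coupling standing on the table, 70 mm diameter, 62 mm high, a bystander nearest the robot; this point is half-way up.

How it is judged:
On the way, in this order (a step that is already met when the one before it is completed fails the run):
1. the basket lies in the scrap crate, let go (x of basket_center in the frame of crate_floor between -0.119 and 0.119 m and y of basket_center in the frame of crate_floor between -0.094 and 0.094 m and z of basket_center in the frame of crate_floor below 0.1 m and contact force between the fingers and basket below 0.1 N), for 0.2 s.
2. the cover sits on the mouth (horizontal distance between cover_center and strainer_mouth below 0.006 m and z of cover_center in the frame of strainer_mouth below 0.0195 m), for 0.2 s.
At the end, for the whole second after the job is handed in: Basket at rest inside the scrap crate (centre under 100 mm above its floor); cover at rest on the gasket, within 2.5 mm of its seated height and 6 mm of the mouth's centre, level within 0.03 rad, its ears within 0.1 rad of the line of the two swing bolts, either way round (all of step 2 and x of basket_center in the frame of crate_floor between -0.119 and 0.119 m and y of basket_center in the frame of crate_floor between -0.094 and 0.094 m and z of basket_center in the frame of crate_floor below 0.1 m and z of cover_center in the frame of strainer_mouth above 0.013 m and angle between cover_center's own z axis and vertical below 0.03 rad and angle between the y axis of cover_center and the y axis of strainer_mouth, either way round below 0.1 rad and linear speed of cover below 0.02 m/s and linear speed of basket below 0.03 m/s); the robot touches nothing.
It fails at once if the cover is let fall onto the mouth from more than 8 mm above its seat (horizontal distance between cover_center and strainer_mouth below 0.03 m and z of cover_center in the frame of strainer_mouth above 0.025 m and contact force between anything else and cover below 0.02 N).
It fails at once if the cover is dropped or slammed onto the mouth (faster than 0.35 m/s within 20 mm of its seat) (horizontal distance between cover_center and strainer_mouth below 0.02 m and z of cover_center in the frame of strainer_mouth below 0.037 m and linear speed of cover above 0.35 m/s).
It fails at once if the elbow, the can or the coupling is moved more than 30 mm (distance of any of elbow_center, can_center, coupling_center from where it was at the start of the episode above 0.03 m).
It also fails if it takes over 62 s, if anything falls off the work surface, if the arm or the gripper's body presses on something with over 40 N, if the wrist force passes 120 N, or if a joint passes its speed limit or range.

## Working session

There is one attempt and no reset: what is moved stays moved. The work goes in short steps, Python scripts to look and compute and a tool call to move; the robot and the scene stay as the last step left them, time stands still between calls to the robot, and variables do not carry over. Pictures are saved under pics/ and viewed, and the job is handed in when it is done.

Besides the shell and the picture viewer there is one more tool, called after ">>>" as name([rows], argument=value, ...), one row to a line, values as JSON. send_rows: Moves the arm, as the interface text tells. Its arguments: {"type":"object","properties":{"increments":{"type":"array","items":{"type":"array","items":{"type":"number"}}},"squeeze":{"type":"number"}},"required":["increments"]}

```bash
mkdir -p pics; ls
python3 - <<'E'
from rig import manip
import cv2
for n in ("scene","top"):
    im=manip.get_image(n); cv2.imwrite(f"pics/{n}0.png",im[:,:,::-1])
    c=manip.calibration(n); print({k:(v if k!="camera_from_world" else [[round(float(a),4) for a in r] for r in v]) for k,v in c.items()})
print(manip.get_state())
E
```

```text
pics
{'fx': 412.0983019050222, 'fy': 412.0983019050222, 'cx': 261.07266406300386, 'cy': 194.14337327870936, 'distortion': array([-0.03425713,  0.        ,  0.        ,  0.        ,  0.        ]), 'camera_from_world': [[-0.3785, 0.9256, -0.0033, 0.2255], [-0.7679, -0.312, 0.5595, 0.3836], [0.5168, 0.2143, 0.8288, -1.3211], [0.0, 0.0, 0.0, 1.0]]}
{'fx': 437.4059632476011, 'fy': 437.4059632476011, 'cx': 258.5662945476854, 'cy': 194.36922387879696, 'distortion': array([-0.00374585,  0.        ,  0.        ,  0.        ,  0.        ]), 'camera_from_world': [[0.0176, -0.9998, 0.0129, -0.0219], [0.9809, 0.0197, 0.1934, -0.6013], [-0.1936, 0.0092, 0.981, -1.2643], [0.0, 0.0, 0.0, 1.0]]}
{'clock': 0.1, 'qpos': array([-1.46598233e+00,  2.76534326e-01,  1.50597726e+00, -3.71364130e-05,
        1.36071874e+00, -1.21012276e-01]), 'qd': array([ 0.00164705, -0.00188386, -0.00539707,  0.00039773, -0.00116649,
       -0.0007499 ]), 'effort': array([ 1.75648849e-03, -4.17700446e+01, -2.46404403e+01, -2.33321407e-04,
        5.71538534e-03,  1.41873670e-05]), 'position': array([ 0.12866878, -0.55989098,  0.19923646]), 'ee_rot': array([-5.70940590e-04,  7.82278240e-01, -6.22928635e-01, -5.87238571e-04]), 'contact_force': array([ 0.17033791, -1.17609483,  0.33546388]), 'moment': array([-0.00489621, -0.00064673, -0.01897908]), 'width': 0.08554693625694319}
```

Run:
```python
import cv2
for n in ("scene","top"):
    im=cv2.imread(f"pics/{n}0.png"); cv2.imwrite(f"pics/{n}0b.png",cv2.resize(im,(800,600),interpolation=cv2.INTER_CUBIC))
```

```text
(no output)
```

View pics/scene0b.png

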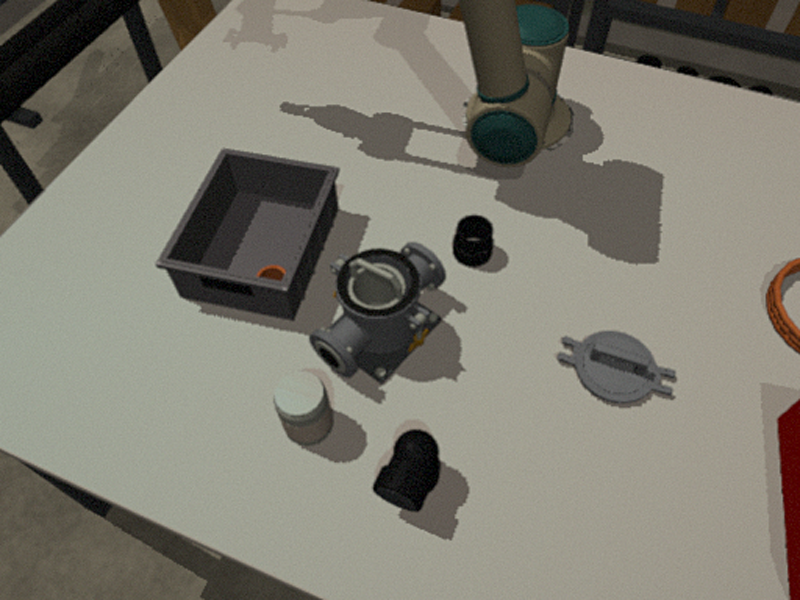

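View pics/top0b.png

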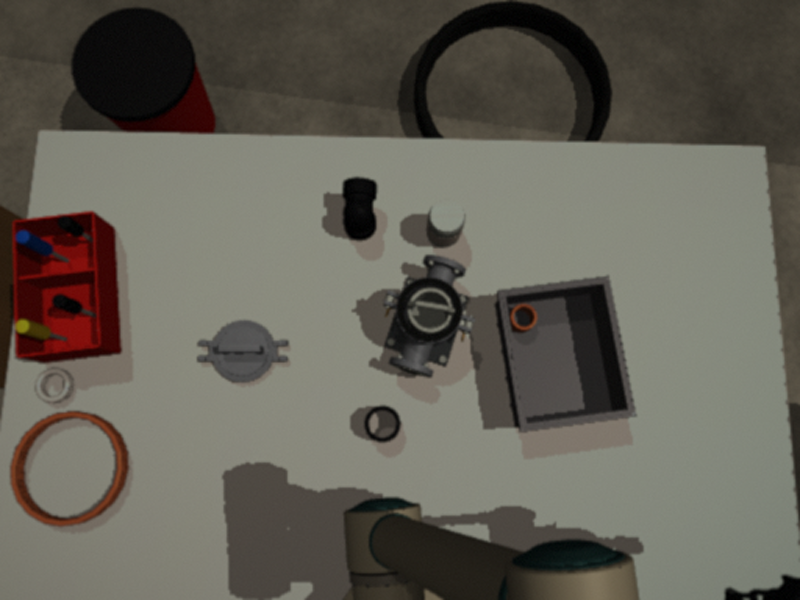

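The overview shows (in 800x600 top-view pixels) the strainer at (430,308), cover at (243,350), crate at (567,352), coupling at (382,423), can at (446,222) and elbow at (360,208). Next I zoom in on each.

```bash
cat > h.py <<'E'
import numpy as np,cv2
from rig import manip
def ray(n,uv):
    c=manip.calibration(n);K=np.array([[c['fx'],0,c['cx']],[0,c['fy'],c['cy']],[0,0,1]])
    p=cv2.undistortPoints(np.array(uv,float).reshape(-1,1,2),K,np.array(c['distortion']))[:,0]
    d=np.c_[p[:,0],-p[:,1],-np.ones(len(p))]
    M=np.array(c['camera_from_world']);R=M[:3,:3];o=-R.T@M[:3,3]
    return o,d@R
def onz(n,uv,z):
    o,d=ray(n,uv);return o+d*((z-o[2])/d[:,2])[:,None]
def proj(n,P):
    c=manip.calibration(n);K=np.array([[c['fx'],0,c['cx']],[0,c['fy'],c['cy']],[0,0,1]])
    M=np.array(c['camera_from_world']);X=np.atleast_2d(P)@M[:3,:3].T+M[:3,3]
    X=X*[1,-1,-1]
    return cv2.projectPoints(X,np.zeros(3),np.zeros(3),K,np.array(c['distortion']))[0][:,0]
def crop(src,dst,x0,y0,w,h,s):
    im=src if not isinstance(src,str) else cv2.imread(src)
    cv2.imwrite(dst,cv2.resize(im[y0:y0+h,x0:x0+w],None,fx=s,fy=s,interpolation=cv2.INTER_CUBIC))
E
python3 - <<'E'
from h import *
a=cv2.imread('pics/top0.png');b=cv2.imread('pics/scene0.png')
crop(a,'pics/c1.png',235,155,80,90,6)
crop(a,'pics/c2.png',115,190,80,65,8)
crop(b,'pics/c3.png',195,140,100,110,5)
crop(b,'pics/c4.png',345,200,100,70,7)
E
```

```text
(no output)
```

View pics/c1.png

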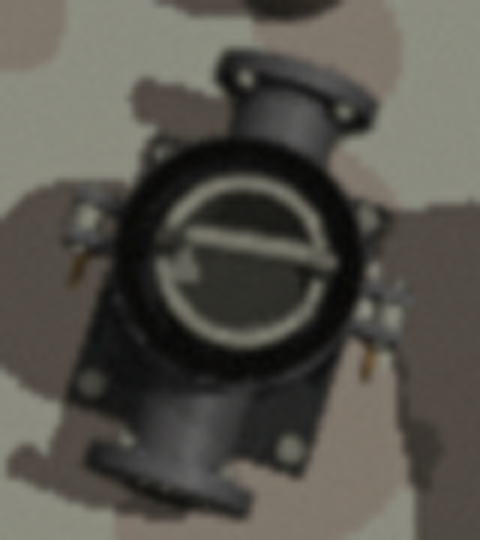

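View pics/c2.png

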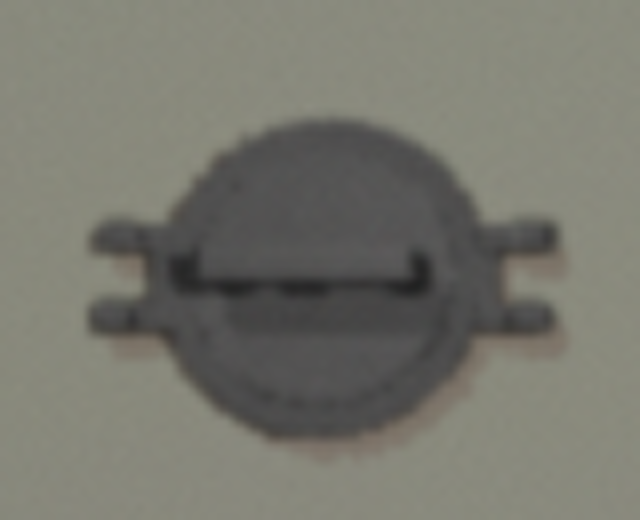

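View pics/c3.png

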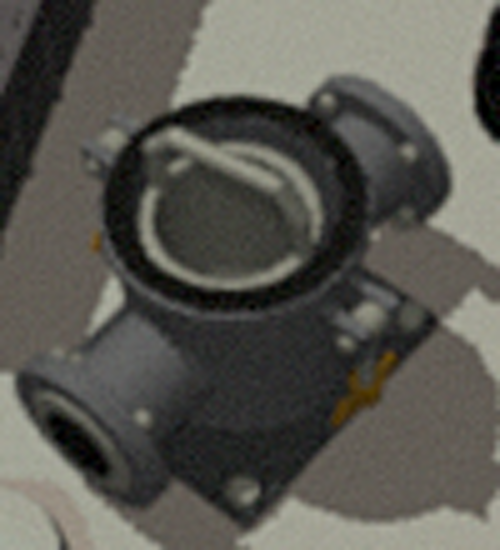

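View pics/c4.png

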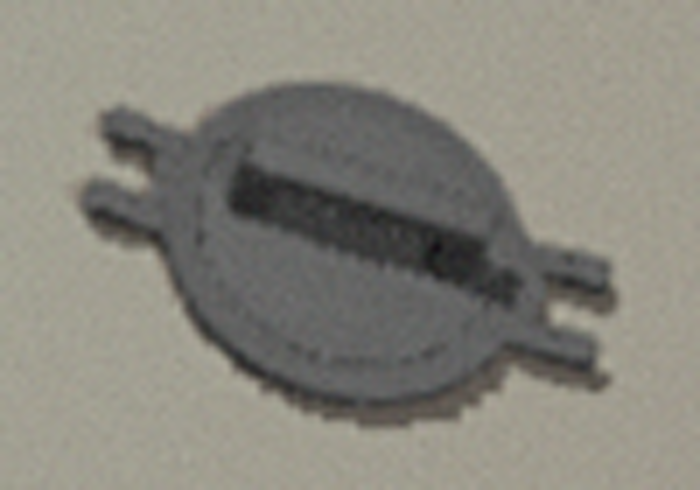

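Top crop: the gasket ring is centred about px (274.7,198), the bail bar runs from about (266,194) to (290,199), and the ports lie along the top-right to bottom-left line. The cover's ears are roughly level, with tips at x≈126 and x≈184. Now I measure.

Run:
```python
from h import *
def mask_fit(n,box,thr,z):
    im=cv2.imread(f'pics/{n}0.png');x0,y0,x1,y1=box
    g=cv2.GaussianBlur(im,(3,3),0).max(axis=2)[y0:y1,x0:x1]
    g=cv2.resize(g,None,fx=8,fy=8,interpolation=cv2.INTER_CUBIC)
    m=(g<thr).astype(np.uint8)
    cs,_=cv2.findContours(m,cv2.RETR_EXTERNAL,cv2.CHAIN_APPROX_NONE)
    c=max(cs,key=cv2.contourArea);c=cv2.convexHull(c)
    vis=cv2.cvtColor(g,cv2.COLOR_GRAY2BGR);cv2.drawContours(vis,[c],-1,(0,0,255),1)
    pts=(c[:,0]+.5)/8-.5+[x0,y0]
    return pts,vis
# gasket
for n,box in (("top",(250,172,300,225)),("scene",(212,155,275,208))):
    for thr in (32,38,45):
        pts,vis=mask_fit(n,box,thr,.133)
        W=onz(n,pts,.133)[:,:2].astype(np.float32)
        (c,r)=cv2.minEnclosingCircle(W); e=cv2.fitEllipse(W)
        print(n,thr,c,r,e); cv2.imwrite(f'pics/g_{n}{thr}.png',vis)
# cover outline
im=cv2.imread('pics/top0.png')
```

```text
top 32 (0.5654794573783875, -0.04041871428489685) 0.07784800231456757 ((0.5662410855293274, -0.044363707304000854), (0.120513416826725, 0.1544608324766159), 50.497825622558594)
top 38 (0.5658267736434937, -0.039012160152196884) 0.0793462023139 ((0.5621737837791443, -0.04693989455699921), (0.12666574120521545, 0.15919652581214905), 65.04887390136719)
top 45 (0.5718988180160522, -0.040023110806941986) 0.08594011515378952 ((0.5604202151298523, -0.048775505274534225), (0.1288631409406662, 0.18198731541633606), 77.06705474853516)
scene 32 (0.5754214525222778, -0.05389950051903725) 0.05914934724569321 ((0.5762808322906494, -0.054146405309438705), (0.11549568921327591, 0.11636824160814285), 57.700748443603516)
scene 38 (0.5752809643745422, -0.05390733852982521) 0.060086689889431 ((0.576266348361969, -0.054030414670705795), (0.1170564740896225, 0.11772443354129791), 32.49824142456055)
scene 45 (0.5753551125526428, -0.053972817957401276) 0.061326563358306885 ((0.5762718319892883, -0.053747840225696564), (0.11798731982707977, 0.1200878843665123), 20.623682022094727)
```

Run:
```python
from h import *
im=cv2.imread('pics/top0.png');x0,y0,x1,y1=250,172,300,225
g=cv2.GaussianBlur(im,(3,3),0).max(axis=2)
print(g[198,248:302]); print(g[172:225,270])
gg=cv2.resize(g[y0:y1,x0:x1],None,fx=8,fy=8,interpolation=cv2.INTER_CUBIC)
for thr in (16,20,24,28):
    m=(gg<thr).astype(np.uint8); m=cv2.morphologyEx(m,cv2.MORPH_OPEN,np.ones((25,25)))
    cs,_=cv2.findContours(m,cv2.RETR_EXTERNAL,cv2.CHAIN_APPROX_NONE)
    c=cv2.convexHull(max(cs,key=cv2.contourArea))
    W=onz("top",(c[:,0]+.5)/8-.5+[x0,y0],.133)[:,:2].astype(np.float32)
    print(thr,cv2.minEnclosingCircle(W),cv2.fitEllipse(W))
# project scene estimate to top for check
t=np.linspace(0,2*np.pi,100)
big=cv2.resize(im,None,fx=6,fy=6,interpolation=cv2.INTER_CUBIC)
for C,col in (((.5763,-.054),(0,0,255)),):
  for r in (.048,.060):
    p=proj("top",np.c_[C[0]+r*np.cos(t),C[1]+r*np.sin(t),0*t+.133])
    cv2.polylines(big,[np.int32((p+.5)*6-.5)],True,col,1)
cv2.imwrite('pics/chk1.png',big[155*6:245*6,235*6:315*6])
```

```text
[62 63 67 67 61 45 26 15 12 13 17 27 46 70 80 79 84 92 90 74 56 48 47 48
 48 48 48 48 49 51 54 56 58 61 64 68 72 75 77 81 86 84 68 40 18 13 18 35
 61 77 81 80 80 80]
[ 83  81  81  81  76  61  37  18  13  14  18  30  56  90 104  87  60  42
  36  40  61  93 107  91  64  49  47  48  48  48  47  47  47  47  48  53
  69  92 100  79  45  22  15  13  16  23  30  35  49  68  77  77  74]Traceback (most recent call last):
  File "<stdin>", line 9, in <module>
ValueError: max() iterable argument is empty
```

Run:
```python
from h import *
im=cv2.imread('pics/top0.png')
t=np.linspace(0,2*np.pi,100)
for n,bx in (("top",(235,155,80,90)),("scene",(195,140,100,110))):
  im=cv2.imread(f'pics/{n}0.png');big=cv2.resize(im,None,fx=6,fy=6,interpolation=cv2.INTER_CUBIC)
  big=np.clip(big.astype(float)*1.8,0,255).astype(np.uint8)
  C=(.5763,-.054)
  for r in (.048,.060):
    p=proj(n,np.c_[C[0]+r*np.cos(t),C[1]+r*np.sin(t),0*t+.133])
    cv2.polylines(big,[np.int32((p+.5)*6-.5)],True,(0,0,255),1)
  x,y,w,h=bx
  cv2.imwrite(f'pics/chk_{n}.png',big[y*6:(y+h)*6-60,x*6:(x+w)*6])
```

```text
(no output)
```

View pics/chk_top.png

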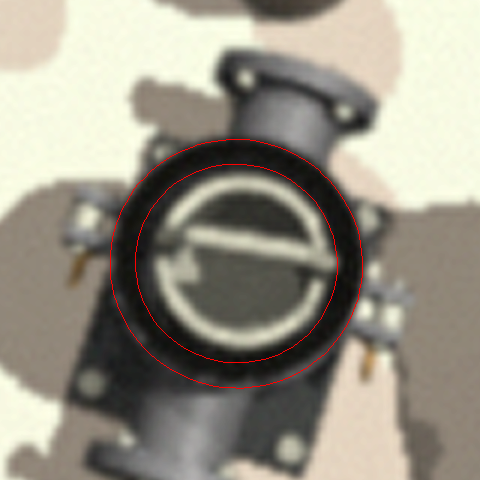

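View pics/chk_scene.png

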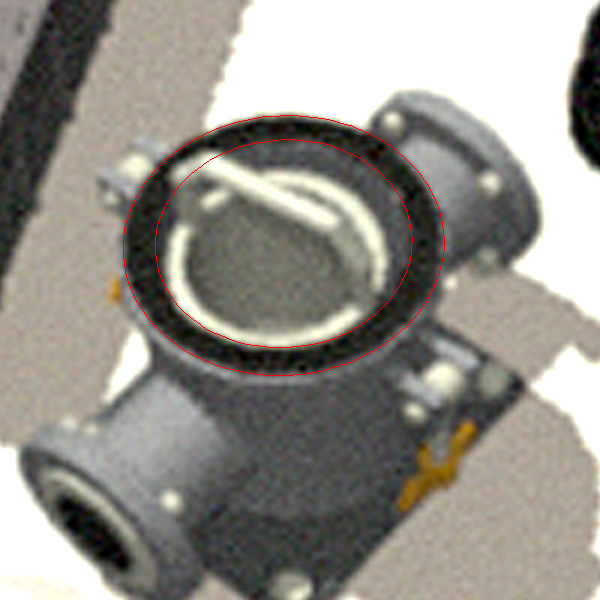

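Scene-view circles match the gasket, and in the top view the ring sits about 0.5 px right and up of the overlay, within calibration error. Next are the directions, bail and cover.

Run:
```python
from h import *
def w(n,pts,o,s,z): return onz(n,(np.array(pts,float)+.5)/s-.5+o,z)
L=w("top",[(300,92),(172,483)],(235,155),6,.08); d=L[0]-L[1]; print("port axis",L[:,:2],np.degrees(np.arctan2(d[1],d[0])))
L=w("top",[(90,220),(385,318)],(235,155),6,.11); d=L[0]-L[1]; print("bolts",L[:,:2],L.mean(0),np.degrees(np.arctan2(d[1],d[0])))
L=w("top",[(188,233),(333,262)],(235,155),6,.161); d=L[0]-L[1]; print("bail top",L[:,:2],L.mean(0),np.linalg.norm(d),np.degrees(np.arctan2(d[1],d[0])))
L=w("scene",[(207,166),(333,218)],(195,140),6,.161); d=L[0]-L[1]; print("bail scene",L[:,:2],L.mean(0),np.linalg.norm(d),np.degrees(np.arctan2(d[1],d[0])))
# cover
for n,box in (("top",(105,180,205,265)),("scene",(340,195,450,275))):
    im=cv2.imread(f'pics/{n}0.png').astype(np.float32)
    z=.013
    xs=np.arange(.40,.62,.0005);ys=np.arange(.13,.36,.0005)
    X,Y=np.meshgrid(xs,ys)
    C=onz(n,[((box[0]+box[2])/2,(box[1]+box[3])/2)],z)[0];
    xs=C[0]+np.arange(-.12,.12,.0005);ys=C[1]+np.arange(-.12,.12,.0005);X,Y=np.meshgrid(xs,ys)
    p=proj(n,np.c_[X.ravel(),Y.ravel(),0*X.ravel()+z]).astype(np.float32).reshape(*X.shape,2)
    r=cv2.remap(im,p[...,0],p[...,1],cv2.INTER_CUBIC)
    m=(r.max(2)<cv2.threshold(np.clip(r.max(2),0,255).astype(np.uint8),0,255,cv2.THRESH_OTSU)[0]).astype(np.uint8)
    cs,_=cv2.findContours(m,cv2.RETR_EXTERNAL,cv2.CHAIN_APPROX_NONE);c=max(cs,key=cv2.contourArea)
    m2=np.zeros_like(m);cv2.drawContours(m2,[c],-1,1,-1)
    D=cv2.distanceTransform(m2,cv2.DIST_L2,5);k=np.unravel_index(D.argmax(),D.shape)
    op=cv2.morphologyEx(m2,cv2.MORPH_OPEN,cv2.getStructuringElement(cv2.MORPH_ELLIPSE,(81,81)))
    c2=max(cv2.findContours(op,cv2.RETR_EXTERNAL,cv2.CHAIN_APPROX_NONE)[0],key=cv2.contourArea)
    e=cv2.fitEllipse(c2); mom=cv2.moments(m2,True)
    rect=cv2.minAreaRect(c)
    ears=m2-op; yy,xx=np.nonzero(m2);mu=np.array([mom['m10'],mom['m01']])/mom['m00']
    ang=.5*np.degrees(np.arctan2(2*mom['mu11'],mom['mu20']-mom['mu02']))
    f=lambda q:(round(xs[0]+q[0]*.0005,4),round(ys[0]+q[1]*.0005,4))
    print(n,"inscr",f((k[1],k[0])),D.max()*.0005,"ell",f(e[0]),np.array(e[1])*.0005,"cm",f(mu),"rect",f(rect[0]),np.array(rect[1])*.0005,rect[2],"ang",ang)
    cv2.imwrite(f'pics/cov_{n}.png',np.clip(r*1.6,0,255));
```

```text
port axis [[ 0.67405711 -0.08738578]
 [ 0.47646188 -0.0261897 ]] -17.207974137767216
bolts [[ 0.60024663  0.01620175]
 [ 0.55491752 -0.12697484]] [ 0.57758208 -0.05538654  0.11      ] 72.43243140589324
bail top [[ 0.58458219 -0.03005827]
 [ 0.57221529 -0.0975586 ]] [ 0.57839874 -0.06380844  0.161     ] 0.06862386278219555 79.61784631216383
bail scene [[ 0.57400331 -0.08456489]
 [ 0.57845554 -0.0322758 ]] [ 0.57622942 -0.05842035  0.161     ] 0.05247829330358007 -94.86680292290679
top inscr (np.float64(0.5093), np.float64(0.3068)) 0.061316293 ell (np.float64(0.5097), np.float64(0.3067)) [0.12254332 0.13502649] cm (np.float64(0.5097), np.float64(0.3066)) rect (np.float64(0.5096), np.float64(0.3063)) [0.17410715 0.12546619] 61.352386474609375 ang -89.10083269073905
scene inscr (np.float64(0.5095), np.float64(0.3071)) 0.06251319 ell (np.float64(0.5103), np.float64(0.3084)) [0.12796478 0.13622263] cm (np.float64(0.5104), np.float64(0.3085)) rect (np.float64(0.5105), np.float64(0.3092)) [0.13351164 0.17304207] 30.963754653930664 ang 88.14178374398591[ WARN:0@1.042] global loadsave.cpp:1063 imwrite_ Unsupported depth image for selected encoder is fallbacked to CV_8U.
```

View pics/cov_top.png

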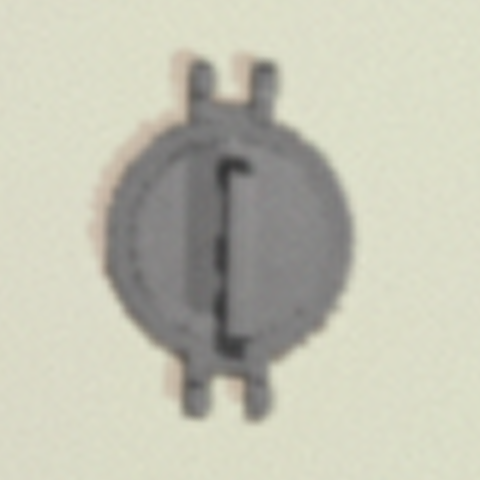

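View pics/cov_scene.png

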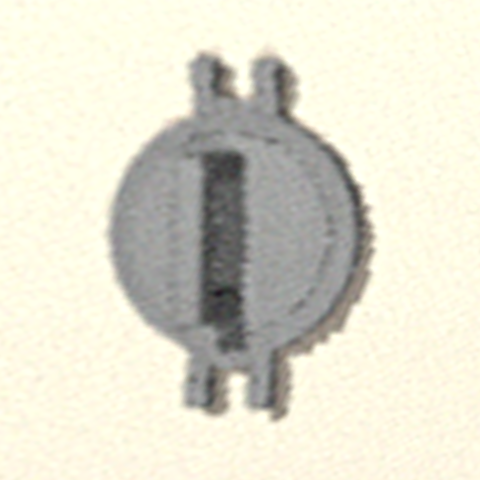

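The cover centre is about (0.5095, 0.307) in both views, with ears along 91°. The bolts lie along 72.6°, the mouth is at about (0.577, -0.055), and the bail runs at roughly 82°. Crate and rim are next.

Run:
```python
from h import *
def w(n,pts,o,s,z): return onz(n,(np.array(pts,float)+.5)/s-.5+o,z)
r=w("top",[(158,260),(327,260),(242,172),(242,348)],(235,155),6,.121)
print("rim",r[:2].mean(0),r[2:].mean(0))
c=w("top",[(500,292),(607,278),(634,413),(520,430)],(0,0),1.5625,.105);print(c[:,:2],c.mean(0))
d=c[1]-c[2];print(np.linalg.norm(d),np.degrees(np.arctan2(d[1],d[0]))); d=c[0]-c[3];print(np.linalg.norm(d),np.degrees(np.arctan2(d[1],d[0])));d=c[0]-c[1];print(np.linalg.norm(d),np.degrees(np.arctan2(d[1],d[0])))
print("cu",w("top",[(523,317)],(0,0),1.5625,.05))
print("coupling",w("top",[(382,423)],(0,0),1.5625,.062),"can",w("top",[(446,216)],(0,0),1.5625,.105),"elb",w("top",[(360,205)],(0,0),1.5625,.09))
```

```text
rim [ 0.57990583 -0.05745938  0.121     ] [ 0.58018405 -0.05719918  0.121     ]
[[ 0.61904941 -0.1893756 ]
 [ 0.65024014 -0.39217889]
 [ 0.39884351 -0.43145473]
 [ 0.36479715 -0.22315008]] [ 0.50823255 -0.30903983  0.105     ]
0.25444617446239604 8.879572586933596
0.25648572556154786 7.566782351759262
0.20518780174355675 98.74346416331436
cu [[ 0.58219065 -0.24214539  0.05      ]]
coupling [[0.37376326 0.02708301 0.062     ]] can [[ 0.76604173 -0.08707869  0.105     ]] elb [[0.78978323 0.07923896 0.09      ]]
```

>>> send_rows([
  [1,0,0,-0.015,-0.172],
  [1,0,0,-0.015,-0.172],
  [1,0,0,-0.015,-0.172],
  [1,0,0,-0.015,-0.172],
  [1,0,0,-0.015,-0.172],
  [1,0,0,-0.015,-0.172],
  [1,0,0,-0.01,-0.172],
  [1,0,0,0,0],
])

```text
clock: 1.1
position: [0.1288, -0.5607, 0.3004]
ee_rot: [0.0, 0.997, -0.071, 0.0]
contact_force: [-1.0, -0.5, -0.2]
width: 0.0854
```

>>> send_rows([
  [1,0.0312,-0.0467,0,0],
  [1,0.0312,-0.0467,0,0],
  [1,0.0312,-0.0467,0,0],
  [1,0.0312,-0.0467,0,0],
  [1,0.0312,-0.0467,0,0],
  [1,0.0312,-0.0467,0,0],
  [1,0.0312,-0.0467,0,0],
  [0.6,0.0312,-0.0467,0,0],
])

```text
clock: 2.1
position: [0.429, -0.2239, 0.2992]
ee_rot: [-0.0, 0.997, -0.072, -0.0]
contact_force: [0.4, -0.2, -0.3]
width: 0.0695
```

>>> send_rows([
  [0.6,0.0312,-0.0467,0,0],
  [0.6,0.0312,-0.0467,0,0],
  [0.6,0.0312,-0.0467,0,0],
  [0.6,0.0312,-0.0467,0,0],
  [0.6,0,0,0.04,0],
  [0.6,0,0,0.04,0],
  [0.6,0,0,0,0],
])

```text
clock: 2.98
position: [0.5753, -0.0573, 0.216]
ee_rot: [-0.001, 0.997, -0.071, -0.005]
contact_force: [0.5, 0.0, 0.7]
width: 0.0515
```

Run:
```python
from h import *
s=manip.get_state();print(s['position'],s['ee_rot'],s['width'])
for n,b in (("top",(225,130,110,110)),("scene",(180,90,130,140))):
    im=manip.get_image(n)[:,:,::-1]; cv2.imwrite(f'pics/{n}1.png',im); crop(np.clip(im*1.5,0,255),f'pics/d_{n}.png',*b,4)
    P=np.array([s['position']]); print(n,proj(n,P))
```

```text
[ 0.5753059  -0.0573434   0.21596411] [-6.26796114e-04  9.97438854e-01 -7.13757866e-02 -4.56471310e-03] 0.05150021939310808
top [[276.71889781 192.99947416]]
scene [[238.92723495 155.40093416]][ WARN:0@3.083] global loadsave.cpp:1063 imwrite_ Unsupported depth image for selected encoder is fallbacked to CV_8U.
```

View pics/d_top.png

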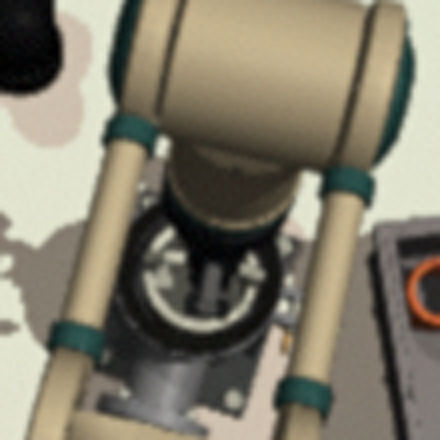

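View pics/d_scene.png

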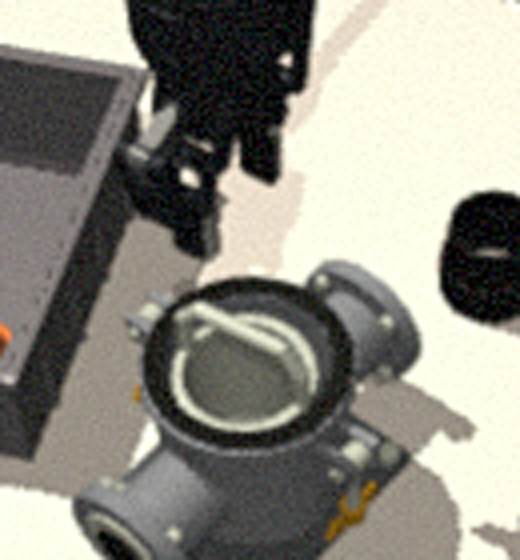

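The scene view shows the two fingers straddling the bail (gap about (240,170) against bail middle (237,325) in the crop, i.e. directly above it in depth). I descend, grip and check.

>>> send_rows([
  [0.6,0,0,0.03,0],
  [0.6,0,0,0.025,0],
  [0.6,0,0,0.02,0],
  [0.6,0,0,0,0],
  [0,0,0,0,0],
  [0,0,0,0,0],
  [0,0,0,0,0],
  [0,0,0,0,0],
], squeeze=50)

```text
clock: 4.08
position: [0.5783, -0.0582, 0.1453]
ee_rot: [0.0, 0.998, -0.07, 0.0]
contact_force: [1.2, 0.3, -0.1]
width: 0.0002
```

>>> send_rows([
  [0,0,0,0,0],
  [0,0,0,0,0],
  [0,0,0,-0.01,0],
  [0,0,0,-0.02,0],
  [0,0,0,-0.02,0],
  [0,0,0,0,0],
])

```text
clock: 4.82
position: [0.5796, -0.0585, 0.1972]
ee_rot: [0.0, 0.998, -0.07, 0.002]
contact_force: [0.2, 0.2, 0.2]
width: 0.0001
```

Run:
```python
from h import *
im=manip.get_image("scene")[:,:,::-1]; crop(np.clip(im*1.5,0,255).astype(np.uint8),f'pics/e_s.png',180,60,130,150,4)
```

```text
(no output)
```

View pics/e_s.png

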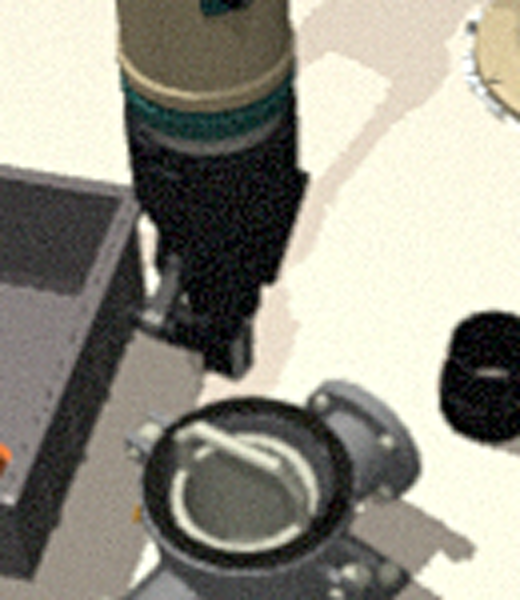

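The grip missed: fingers shut to 0 and the bail is still standing in the strainer. I triangulate the bail line using both views.

Run:
```python
from h import *
f=lambda p,o,s:(np.array(p,float)+.5)/s-.5+o
ta=f([(188,233),(333,262)],(235,155),6); sa=f([(207,166),(333,218)],(195,140),6)
o1,d1=ray("top",ta);o2,d2=ray("scene",sa)
n1=np.cross(d1[0],d1[1]);n2=np.cross(d2[0],d2[1])
l=np.cross(n1,n2);l/=np.linalg.norm(l)
p=np.linalg.lstsq(np.array([n1,n2,l]),[n1@o1,n2@o2,l@np.array([.578,-.058,.16])],rcond=None)[0]
print("line",p,l)
s=manip.get_state();P=np.array([s['position']]);print(P,(proj("scene",P)-[180,60]+.5)*4-.5)
for z in (.14,.15,.16,.17):
    print(z,onz("top",ta,z)[:,:2].round(4).tolist(),onz("scene",sa,z)[:,:2].round(4).tolist())
```

```text
line [ 0.57859174 -0.05863481  0.16468655] [-0.1565961  -0.98116219 -0.11313014]
[[ 0.5786638  -0.05833196  0.19584444]] [[234.73472661 411.33674633]]
0.14 [[0.5888, -0.0306], [0.5762, -0.0993]] [[0.5598, -0.0927], [0.5643, -0.0389]]
0.15 [[0.5868, -0.0303], [0.5743, -0.0985]] [[0.5665, -0.0888], [0.5711, -0.0357]]
0.16 [[0.5848, -0.0301], [0.5724, -0.0976]] [[0.5733, -0.085], [0.5778, -0.0326]]
0.17 [[0.5828, -0.0298], [0.5705, -0.0968]] [[0.5801, -0.0811], [0.5845, -0.0294]]
```

Run:
```python
from h import *
s=manip.get_state();P=s['position'];print(P,s['ee_rot'],s['qpos'],s['width'])
for n in ("top","scene"):
    im=manip.get_image(n)[:,:,::-1]; cv2.imwrite(f'pics/{n}2.png',im)
    p=np.array([P,P+[0,0,.019],P+[0,0,.05],P+[0,0,.1],P+[0,0,.2]]);q=proj(n,p);print(n,q.round(1).tolist())
    x,y=int(q[0][0])-50,max(int(q[0][1])-70,0)
    c=im[y:y+110,x:x+100];c=np.clip(255*(c/255.)**.5,0,255).astype(np.uint8);c=cv2.resize(c,None,fx=5,fy=5,interpolation=cv2.INTER_CUBIC)
    for a in q: cv2.circle(c,tuple(int(v) for v in ((a-[x,y]+.5)*5)),3,(0,0,255),-1)
    cv2.imwrite(f'pics/f_{n}.png',c);print(x,y)
```

```text
[ 0.5786638  -0.05833196  0.19584444] [ 1.89966868e-04  9.97515156e-01 -7.04451573e-02  9.78223579e-04] [-2.20019177e-01  2.86968146e-01  1.49946987e+00 -8.62999163e-05
  1.35316343e+00 -7.89934534e-02] 0.0002898384232745298
top [[276.7, 193.3], [277.1, 191.9], [277.7, 189.5], [278.9, 185.4], [281.4, 175.9]]
226 123
scene [[238.3, 162.5], [237.9, 156.8], [237.1, 147.0], [235.8, 130.0], [232.6, 90.0]]
188 92
```

View pics/f_top.png

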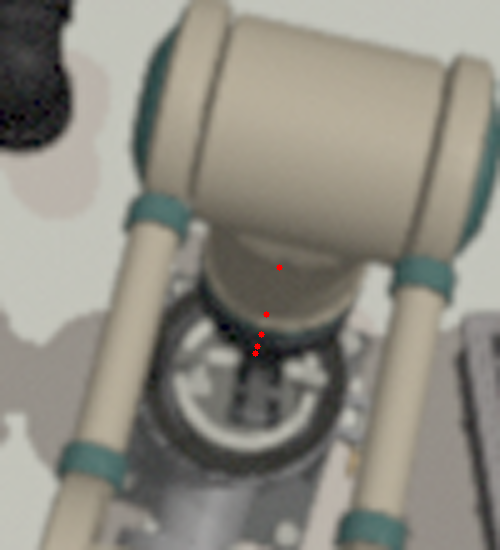

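View pics/f_scene.png

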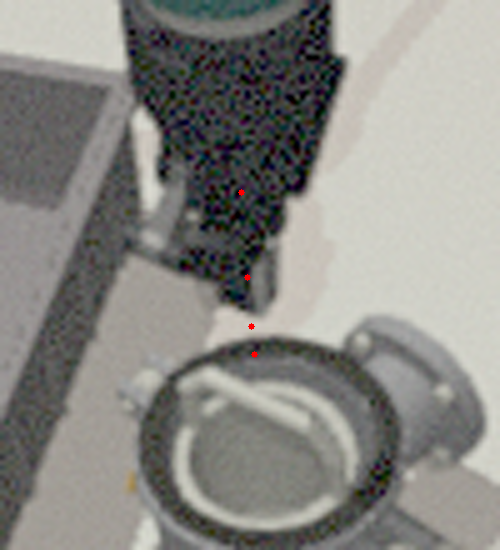

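Run:
```python
from h import *
o1,d1=ray("top",[(277,207)]);o2,d2=ray("scene",[(237,152.5)])
A=np.c_[d1[0],-d2[0]];t=np.linalg.lstsq(A,o2-o1,rcond=None)[0]
print(o1,o2,o1+d1[0]*t[0],o2+d2[0]*t[1])
for n in("top","scene"):
    im=cv2.imread(f'pics/{n}0.png'); print(n,proj(n,[[0,0,0],[0,0,.1],[0.1287,-.56,.2]]))
cv2.imwrite('pics/t2.png',cv2.resize(cv2.imread('pics/top2.png'),(800,600)))
cv2.imwrite('pics/s2.png',cv2.resize(cv2.imread('pics/scene2.png'),(800,600)))
```

```text
[0.3455123  0.00162022 1.35688309] [1.06273312 0.19415175 0.88109312] [ 0.54268581 -0.06005445  0.1854554 ] [ 0.54836265 -0.07542893  0.18722038]
top [[250.99636618 402.22787158]
 [250.84204032 412.44897967]
 [474.43599361 372.3175953 ]]
scene [[331.13425725  74.94236798]
 [335.5974117   48.64435519]
 [145.62640636   1.3645123 ]]
```

View pics/s2.png

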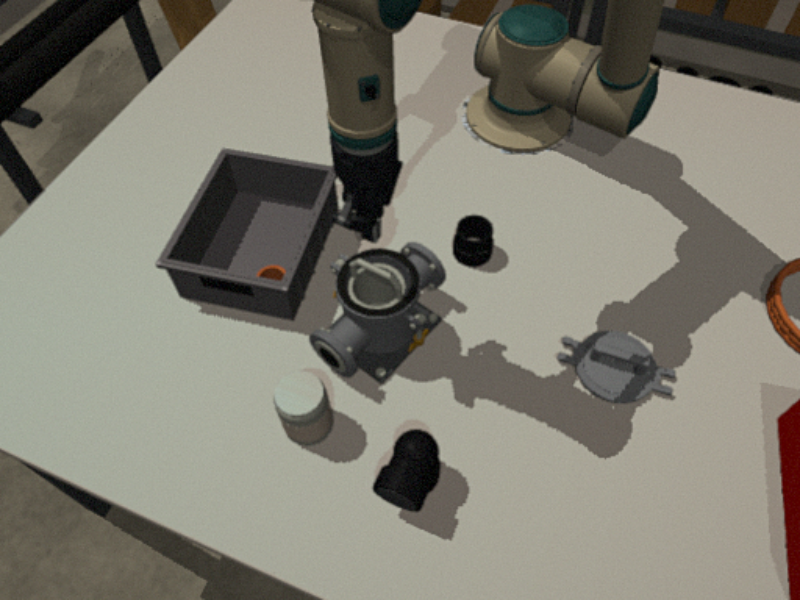

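View pics/t2.png

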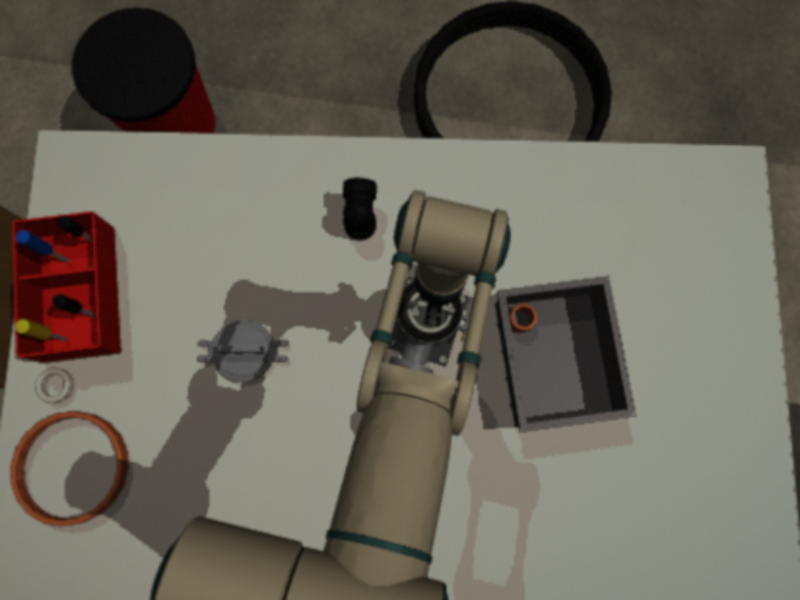

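The views disagree with the reported tool position: the visible finger tips sit about 35 mm nearer the robot than the TCP's projection. I move over clear white table to measure this tool offset properly.

>>> send_rows([
  [0,-0.0335,-0.041,0,0],
  [0,-0.0335,-0.041,0,0],
  [0,-0.0335,-0.041,0,0],
  [0,-0.0335,-0.041,0,0],
  [0,0,0,0.05,0],
  [0,0,0,0.05,0],
  [0,0,0,0,0],
  [0,0,0,0,0],
])

```text
clock: 5.98
position: [0.4696, 0.123, 0.0959]
ee_rot: [-0.0, 0.998, -0.071, 0.001]
contact_force: [0.3, -0.5, 0.5]
width: -0.0002
```

```bash
cat > look.py <<'E'
from h import *
import sys
tag=sys.argv[1]
s=manip.get_state();P=s['position'];print(P,s['ee_rot'],s['qpos'],s['width'],s['contact_force'])
for n in ("top","scene"):
    im=manip.get_image(n)[:,:,::-1]; cv2.imwrite(f'pics/{n}_{tag}.png',im)
    p=np.array([P,P+[0,0,.019],P+[0,0,.05],P+[0,0,.1]]);q=proj(n,p)
    x,y=max(int(q[0][0])-50,0),max(int(q[0][1])-60,0)
    c=im[y:y+110,x:x+100];c=np.clip(255*(c/255.)**.5,0,255).astype(np.uint8);c=cv2.resize(c,None,fx=5,fy=5,interpolation=cv2.INTER_CUBIC)
    for a in q: cv2.circle(c,tuple(int(v) for v in ((a-[x,y]+.5)*5)),3,(0,0,255),-1)
    cv2.imwrite(f'pics/{n}_{tag}c.png',c);print(n,x,y)
E
python3 look.py 3
```

```text
[0.46957732 0.12299729 0.09591525] [-6.94502674e-05  9.97508700e-01 -7.05404529e-02  6.57762218e-04] [ 1.12800946e-01  2.27603631e-01  1.85396173e+00 -1.18553539e-04
  1.05870850e+00  2.54057171e-01] -0.0002121740181366978 [ 0.31058436 -0.48884245  0.51037199]
top 161 175
scene 279 117
```

View pics/top_3c.png

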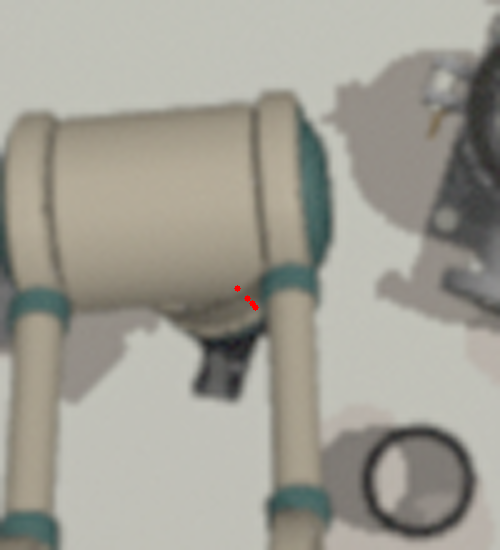

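View pics/scene_3c.png

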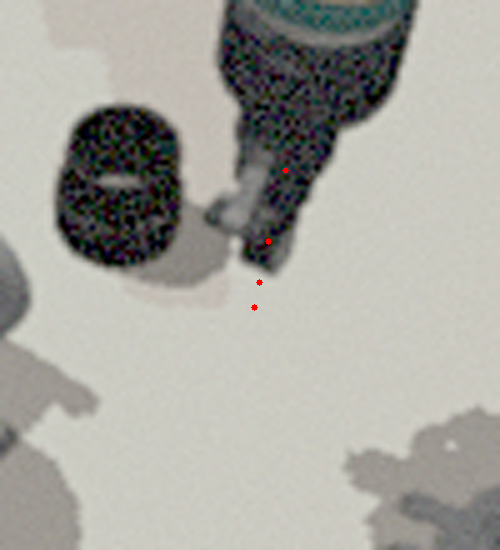

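Run:
```python
from h import *
def tri(a,b):
    o1,d1=ray("top",[a]);o2,d2=ray("scene",[b])
    A=np.c_[d1[0],-d2[0]];t=np.linalg.lstsq(A,o2-o1,rcond=None)[0]
    return o1+d1[0]*t[0],o2+d2[0]*t[1]
f=lambda p,o:(np.array(p)+.5)/5-.5+o
P=np.array([.46958,.1230,.0959])
for a,b in (((222,395),(262,265)),((218,392),(262,260)),((222,398),(265,270)),((240,400),(242,262)),((195,388),(275,272))):
    r=tri(f(a,(161,175)),f(b,(279,117))); m=(r[0]+r[1])/2; print(m,np.linalg.norm(r[0]-r[1]),m-P)
```

```text
[0.42293955 0.12969505 0.07372294] 0.025684385432865824 [-0.04664045  0.00669505 -0.02217706]
[0.42452013 0.13038124 0.07995303] 0.027766133564439684 [-0.04505987  0.00738124 -0.01594697]
[0.42134275 0.13084625 0.06832264] 0.02438233184819017 [-0.04823725  0.00784625 -0.02757736]
[0.42065679 0.11955793 0.06839038] 0.02596433604654438 [-0.04892321 -0.00344207 -0.02750962]
[0.42731903 0.14106295 0.078861  ] 0.03355913397878674 [-0.04226097  0.01806295 -0.017039  ]
```

Run:
```python
from h import *
P=np.array([.46958,.1230,.0959])
for dz in (0,.02,.03,.04,.05,.06):
    q=proj("scene",[P+[.0145*.99+.011*.14,-.0145*.14+.011*.99,dz],P+[.0145*.99-.011*.14,-.0145*.14-.011*.99,dz]]); print(dz,((q-[279,117]+.5)*5).round())
```

```text
0 [[262. 338.]
 [220. 319.]]
0.02 [[268. 313.]
 [225. 294.]]
0.03 [[271. 300.]
 [228. 281.]]
0.04 [[275. 287.]
 [230. 267.]]
0.05 [[278. 273.]
 [233. 254.]]
0.06 [[281. 260.]
 [236. 240.]]
```

Reading these two pictures: scene corners of the shut fingertips at crop (278,273) and (240,262) match a tip about 50 mm above the reported TCP. The dark piece at (218,395) in the top crop leans along the jaw axis, so it is a finger knuckle. That explains the empty, contact-free grip. I confirm with a careful descent over bare table.

>>> send_rows([
  [0,0,0,0.03,0],
  [0,0,0,0.03,0],
  [0,0,0,0.025,0],
  [0,0,0,0,0],
])

```text
clock: 6.58
position: [0.4685, 0.1227, 0.01]
ee_rot: [0.0, 0.998, -0.071, -0.001]
contact_force: [-0.0, 0.6, 0.5]
width: -0.0003
```

```bash
python3 look.py 4
```

```text
[0.46846675 0.1227436  0.00997993] [ 1.55214873e-04  9.97501543e-01 -7.06425640e-02 -5.25259013e-04] [ 1.12544471e-01  3.33865760e-01  1.96737885e+00 -1.52634689e-04
  8.41437549e-01  2.54049172e-01] -0.0003478359585342746 [-0.04423423  0.59737496  0.45207742]
top 164 179
scene 274 137
```

View pics/top_4c.png

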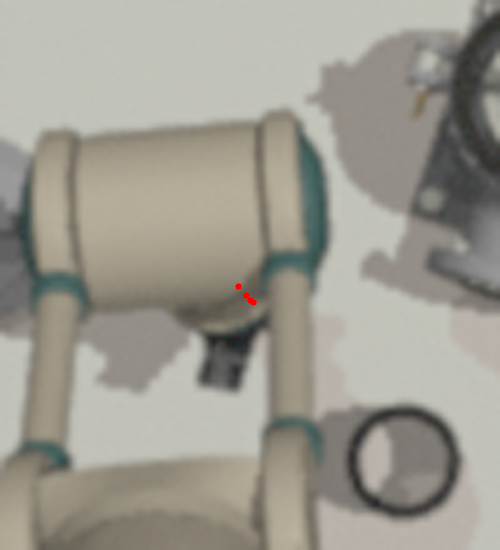

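View pics/scene_4c.png

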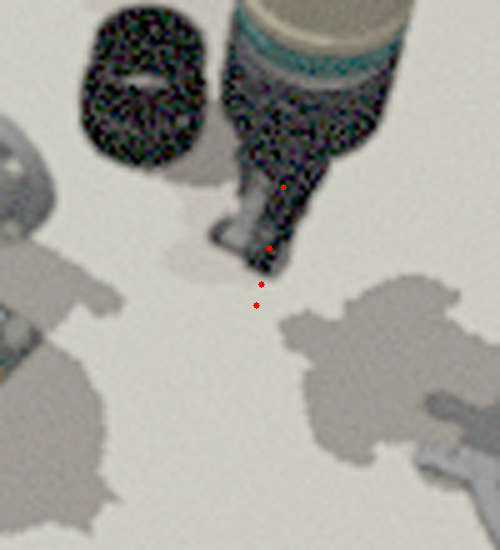

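The tip still floats clear of its shadow with no contact at reported z = 0.010, so the offset is real. I probe down to the table gently.

>>> send_rows([
  [0,0,0,0.015,0],
  [0,0,0,0.01,0],
  [0,0,0,0,0],
])

```text
clock: 7.05
position: [0.4687, 0.123, -0.0148]
ee_rot: [0.0, 0.998, -0.07, 0.0]
contact_force: [-0.4, 0.1, -0.5]
width: 0.0001
```

>>> send_rows([
  [0,0,0,0.005,0],
  [0,0,0,0.005,0],
  [0,0,0,0,0],
])

```text
clock: 7.42
position: [0.4682, 0.1229, -0.0254]
ee_rot: [0.0, 0.998, -0.07, -0.0]
contact_force: [0.7, -0.1, 0.8]
width: 0.0003
```

>>> send_rows([
  [0,0,0,0.004,0],
  [0,0,0,0.004,0],
  [0,0,0,0,0],
])

```text
clock: 7.8
position: [0.4688, 0.123, -0.0313]
ee_rot: [0.0, 0.998, -0.07, 0.0]
contact_force: [-4.5, -1.0, 18.7]
width: 0.0003
```

>>> send_rows([
  [0,0,0,0.003,0],
  [0,0,0,0.003,0],
  [0,0,0,0,0],
])

```text
clock: 8.18
position: [0.469, 0.123, -0.0316]
ee_rot: [-0.0, 0.998, -0.07, 0.002]
contact_force: [-16.0, -3.3, 72.2]
width: 0.0003
```

>>> send_rows([
  [0,0,0,0.003,0],
  [0,0,0,0,0],
])

```text
clock: 8.43
position: [0.4691, 0.123, -0.0317]
ee_rot: [-0.0, 0.998, -0.07, 0.002]
contact_force: [-22.2, -3.8, 99.6]
width: -0.0001
```

```bash
python3 look.py 5
```

```text
[ 0.46913985  0.12301365 -0.03174627] [-8.81007985e-05  9.97547207e-01 -6.99635430e-02  2.15972167e-03] [ 1.13358801e-01  3.95062927e-01  2.01599472e+00 -9.25223237e-04
  7.26256063e-01  2.54091066e-01] -5.704554360426719e-05 [-22.16074128  -3.77657756  99.58039215]
top 165 180
scene 272 146
```

View pics/scene_5c.png

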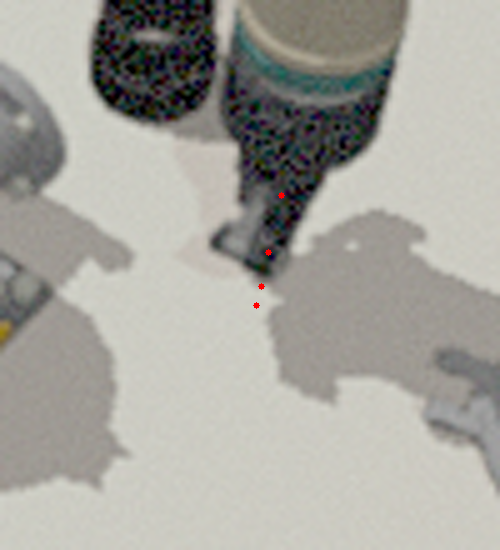

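View pics/top_5c.png

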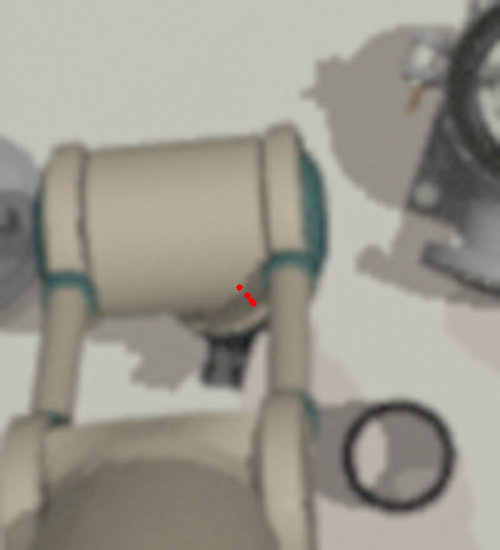

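Contact force had climbed to 99.6 N because I batched steps, so I back off at once. Contact started at reported z ≈ -0.031.

>>> send_rows([
  [0,0,0,-0.02,0],
  [0,0,0,-0.02,0],
  [0,0,0,0,0],
])

```text
clock: 8.9
position: [0.4699, 0.1231, -0.0008]
ee_rot: [-0.0, 0.998, -0.07, 0.002]
contact_force: [0.2, 0.8, -0.3]
width: 0.0002
```

Run:
```python
from h import *
f=lambda p,o:(np.array(p,float)+.5)/5-.5+o
print(onz("scene",f([(245,265),(280,275),(262,272)],(272,146)),0))
print(onz("top",f([(205,380),(240,387)],(165,180)),0), onz("top",f([(205,380),(240,387)],(165,180)),0.03))
s=manip.get_state();print(s['position'],s['contact_force'],s['moment'])
```

```text
[[ 4.68656150e-01  1.12779314e-01 -1.11022302e-16]
 [ 4.67769675e-01  1.31211537e-01  0.00000000e+00]
 [ 4.69479441e-01  1.22138394e-01  0.00000000e+00]]
[[0.41821551 0.14824182 0.        ]
 [0.41434752 0.12659998 0.        ]] [[0.41660807 0.14500009 0.03      ]
 [0.41282561 0.12383674 0.03      ]]
[ 0.46993125  0.12314207 -0.00080401] [ 0.2452541   0.83324603 -0.27305711] [ 0.02782334 -0.05417077 -0.04121177]
```

>>> send_rows([
  [0.7,0,0,0,0],
  [0.7,0,0,0,0],
  [0.7,0,0,0,0],
  [0.7,0,0,0,0],
  [0.7,0,0,0,0],
])

```text
clock: 9.52
position: [0.4685, 0.123, -0.0022]
ee_rot: [0.0, 0.998, -0.07, -0.0]
contact_force: [-0.1, -0.1, 0.6]
width: 0.0597
```

```bash
python3 look.py 6
```

```text
[ 0.46848257  0.12295791 -0.00222469] [ 8.01280269e-05  9.97515676e-01 -7.04446035e-02 -1.65784656e-04] [ 1.12971215e-01  3.51216015e-01  1.98185884e+00 -1.34169033e-04
  8.08873048e-01  2.54069847e-01] 0.05967966684398171 [-0.0829861  -0.05317122  0.59316349]
top 164 179
scene 274 140
```

View pics/scene_6c.png

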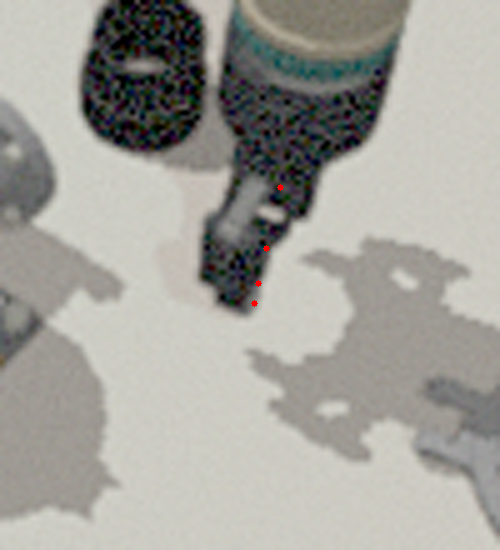

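View pics/top_6c.png

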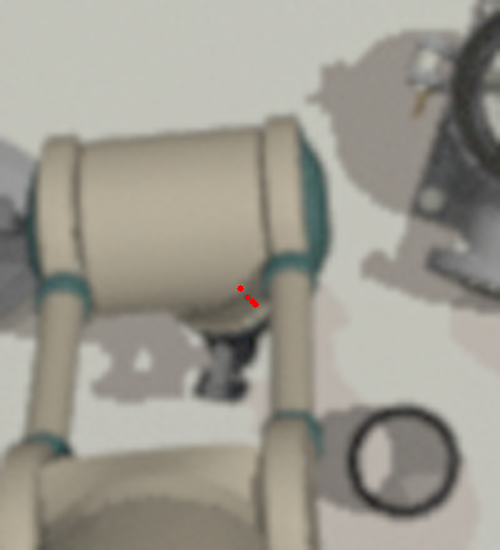

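Run:
```python
from h import *
f=lambda p,o:(np.array(p,float)+.5)/5-.5+o
for z in (.025,.035,.045):
    print(z,onz("scene",f([(217,298),(250,312),(290,240)],(274,140)),z)[:,:2].round(4).tolist(),onz("top",f([(195,395),(245,402)],(164,179)),z)[:,:2].round(4).tolist())
print(onz("scene",f([(215,240),(240,262)],(272,146)),.03))
```

```text
0.025 [[0.4906, 0.1073], [0.4924, 0.125], [0.4431, 0.1308]] [[0.4107, 0.1543], [0.4071, 0.1241]]
0.035 [[0.4973, 0.1083], [0.499, 0.1258], [0.4503, 0.1315]] [[0.4102, 0.1532], [0.4066, 0.1232]]
0.045 [[0.504, 0.1094], [0.5057, 0.1267], [0.4576, 0.1323]] [[0.4098, 0.152], [0.4062, 0.1222]]
[[0.48024102 0.09713827 0.03      ]
 [0.48811517 0.11271307 0.03      ]]
```

Run:
```python
from h import *
f=lambda p,o,s:(np.array(p,float)+.5)/s-.5+o
q=f([(222,298),(262,312),(245,308)],(188,92),5)
for z in (.207,.217,.227,.237): print(z,(onz("scene",q,z)[:,:2]-[.5787,-.0583]).round(4).tolist())
q=f([(180,245),(215,258),(262,182)],(180,90),4)
for z in (.237,.247,.257,.267): print(z,(onz("scene",q,z)[:,:2]-[.5753,-.0573]).round(4).tolist())
q=f([(240,262),(278,273)],(279,117),5)
for z in (.117,.127,.137): print(z,(onz("scene",q,z)[:,:2]-[.46958,.123]).round(4).tolist())
```

```text
0.207 [[-0.015, -0.0208], [-0.0143, -0.0019], [-0.0136, -0.0094]]
0.217 [[-0.0075, -0.0167], [-0.0069, 0.0019], [-0.0062, -0.0056]]
0.227 [[-0.0001, -0.0127], [0.0005, 0.0057], [0.0012, -0.0017]]
0.237 [[0.0073, -0.0086], [0.0079, 0.0094], [0.0085, 0.0022]]
0.237 [[0.0155, -0.0239], [0.0166, -0.0038], [-0.0394, -0.0023]]
0.247 [[0.0228, -0.0196], [0.0239, 0.0001], [-0.0312, 0.0016]]
0.257 [[0.0302, -0.0153], [0.0312, 0.0041], [-0.023, 0.0056]]
0.267 [[0.0375, -0.011], [0.0385, 0.0081], [-0.0148, 0.0095]]
0.117 [[-0.0064, -0.0115], [-0.0069, 0.0068]]
0.127 [[0.0014, -0.0105], [0.0009, 0.0076]]
0.137 [[0.0093, -0.0094], [0.0088, 0.0084]]
```

Offset is consistent across all four pictures: the fingertip sits at reported TCP plus about (-0.014, 0, +0.031) m. I apply it and retry the bail.

>>> send_rows([
  [0.6,0,0,-0.05,0],
  [0.6,0,0,-0.05,0],
  [0.6,0,0,-0.05,0],
  [0.6,0,0,-0.05,0],
  [0.6,0.037,0.0405,0,0],
  [0.6,0.037,0.0405,0,0],
  [0.6,0.037,0.0405,0,0],
  [0.6,0.037,0.0405,0,0],
])

```text
clock: 10.62
position: [0.5931, -0.0596, 0.1981]
ee_rot: [-0.0, 0.998, -0.07, 0.0]
contact_force: [0.6, 1.1, 0.3]
width: 0.051
```

>>> send_rows([
  [0.6,0,0,0.03,0],
  [0.6,0,0,0,0],
  [0.6,0,0,0,0],
])

```text
clock: 11.0
position: [0.5923, -0.0578, 0.1686]
ee_rot: [0.0, 0.998, -0.07, 0.0]
contact_force: [-0.2, 0.2, 1.2]
width: 0.0512
```

```bash
python3 look.py 7
```

```text
[ 0.59227623 -0.05781043  0.16863238] [ 4.45164523e-06  9.97533690e-01 -7.01890055e-02  2.04408410e-04] [-2.14219194e-01  3.24185622e-01  1.51336589e+00  5.16773397e-05
  1.30363528e+00 -7.37392939e-02] 0.05120536954154079 [-0.15594382  0.19771882  1.20065069]
top 226 130
scene 186 114
```

View pics/scene_7c.png

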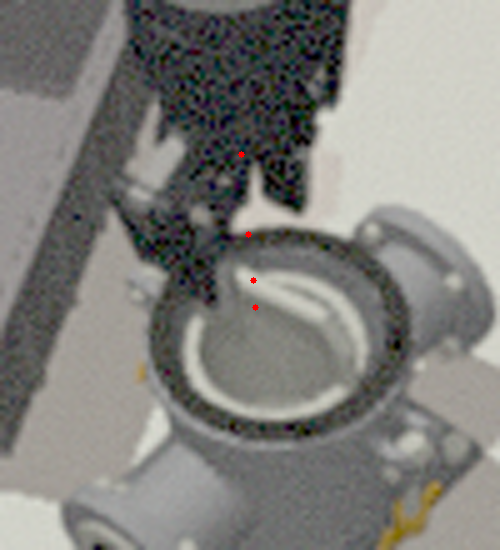

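View pics/top_7c.png

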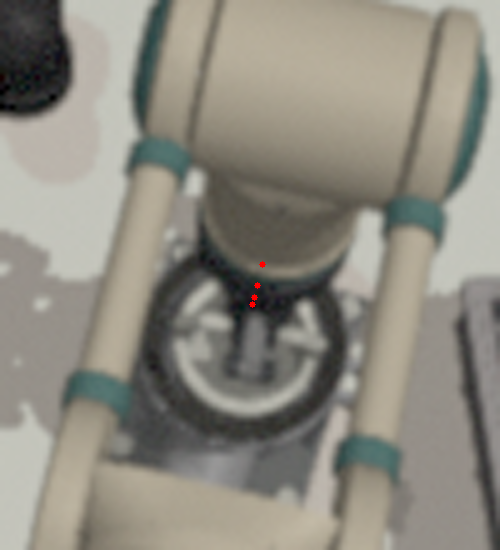

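Run:
```python
from h import *
f=lambda p,o,s:(np.array(p,float)+.5)/s-.5+o
q=f([(190,285),(212,303),(272,200),(302,212)],(186,114),5)
for z in (.196,.204,.214): print(z,(onz("scene",q,z)[:,:2]).round(4).tolist())
im=cv2.imread('pics/scene_7.png');c=np.clip(255*(im/255.)**.45,0,255).astype(np.uint8)
crop(c,'pics/z7.png',205,130,70,60,10)
```

```text
0.196 [[0.6101, -0.0779], [0.6152, -0.0655], [0.5552, -0.0648], [0.5565, -0.0502]]
0.204 [[0.6154, -0.0748], [0.6204, -0.0624], [0.5612, -0.0618], [0.5624, -0.0473]]
0.214 [[0.622, -0.0708], [0.6269, -0.0587], [0.5686, -0.058], [0.5698, -0.0438]]
```

View pics/z7.png

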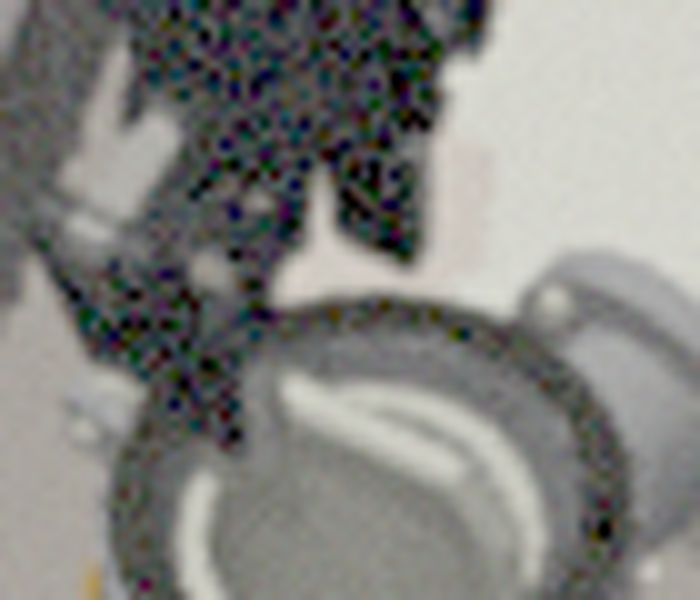

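The zoom shows the two fingers on either side of the bail (front tip at about (230,445), rear tip at (400,260), bail between). I descend 56 mm.

>>> send_rows([
  [0.6,0,0,0.018,0],
  [0.6,0,0,0.012,0],
  [0.6,0,0,0,0],
])

```text
clock: 11.48
position: [0.5917, -0.0577, 0.1375]
ee_rot: [-0.0, 0.998, -0.07, -0.001]
contact_force: [0.3, -0.3, 0.4]
width: 0.0512
```

>>> send_rows([
  [0.6,0,0,0.01,0],
  [0.6,0,0,0.01,0],
  [0.6,0,0,0.006,0],
  [0.6,0,0,0,0],
])

```text
clock: 11.98
position: [0.5918, -0.0582, 0.1112]
ee_rot: [-0.0, 0.998, -0.07, -0.001]
contact_force: [0.3, 0.6, 0.2]
width: 0.0509
```

>>> send_rows([
  [0,0,0,0,0],
  [0,0,0,0,0],
  [0,0,0,0,0],
  [0,0,0,0,0],
  [0,0,0,0,0],
], squeeze=50)

```text
clock: 12.6
position: [0.5837, -0.0561, 0.112]
ee_rot: [-0.001, 0.997, -0.071, -0.008]
contact_force: [-15.1, 3.2, 10.6]
width: 0.0081
```

Gripped (width about 8 mm), with a 15 N sideways pull, so I recentre by 7 mm and lift.

>>> send_rows([
  [0,-0.007,0,0,0],
  [0,0,0,0,0],
  [0,0,0,0,0],
])

```text
clock: 12.98
position: [0.583, -0.0565, 0.1117]
ee_rot: [-0.0, 0.998, -0.07, -0.003]
contact_force: [-6.8, 2.1, 2.1]
width: 0.0081
```

>>> send_rows([
  [0,0,0,-0.01,0],
  [0,0,0,-0.02,0],
  [0,0,0,-0.02,0],
  [0,0,0,0,0],
])

```text
clock: 13.48
position: [0.5869, -0.0575, 0.1639]
ee_rot: [0.0, 0.998, -0.07, 0.002]
contact_force: [-3.0, 0.7, -3.1]
width: 0.0085
```

```bash
python3 look.py 8
```

```text
[ 0.58693304 -0.05748804  0.16386097] [ 2.39027460e-04  9.97511506e-01 -7.04758483e-02  1.97285846e-03] [-2.15652973e-01  3.17351735e-01  1.53596418e+00  1.01704146e-04
  1.28430336e+00 -7.46126020e-02] 0.00850744620732369 [-3.04161199  0.66451756 -3.07900669]
top 225 132
scene 187 114
```

View pics/scene_8c.png

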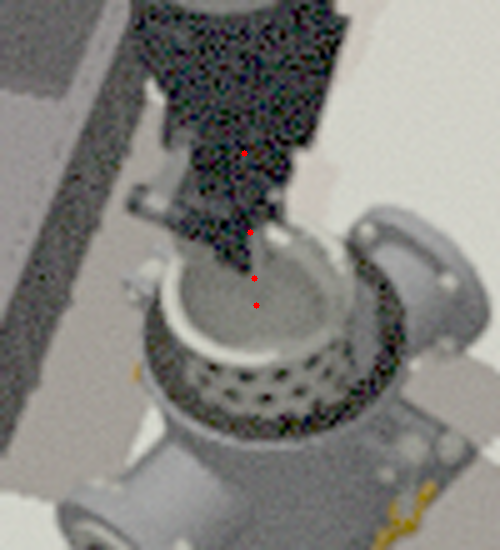

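The basket is hanging in the gripper (about 3 N), half out of the bore. I lift clear and carry it to the crate.

>>> send_rows([
  [0,-0.002,0,-0.025,0],
  [0,0,0,-0.025,0],
  [0,0,0,-0.025,0],
  [0,0,0,-0.025,0],
  [0,0,0,-0.02,0],
  [0,0,0,0,0],
])

```text
clock: 14.32
position: [0.5851, -0.0574, 0.2828]
ee_rot: [0.0, 0.998, -0.07, 0.002]
contact_force: [0.5, 0.6, -4.1]
width: 0.0079
```

>>> send_rows([
  [0,-0.0116,0.03,0,0],
  [0,-0.0116,0.0486,0,0],
  [0,-0.0116,0.0486,0,0],
  [0,-0.0116,0.0486,0,0],
  [0,-0.0116,0.0486,0,0],
  [0,-0.0116,0.04,0,0],
  [0,0,0.025,0,0],
  [0,0,0,0,0],
])

```text
clock: 15.32
position: [0.4741, -0.335, 0.2806]
ee_rot: [-0.0, 0.997, -0.072, -0.0]
contact_force: [0.0, 1.3, -3.5]
width: 0.0077
```

```bash
python3 look.py 9; python3 -c "
from h import *
for n in('top','scene'): cv2.imwrite(f'pics/{n}_9b.png',np.clip(255*(cv2.resize(cv2.imread(f'pics/{n}_9.png'),(800,600))/255.)**.6,0,255).astype(np.uint8))"
```

```text
[ 0.47409666 -0.33504901  0.28058285] [-4.57887978e-04  9.97438272e-01 -7.15307542e-02 -1.85282449e-04] [-7.35384583e-01  2.52170104e-01  1.34194440e+00  4.93137319e-04
  1.54833425e+00 -5.92212064e-01] 0.007729104723336419 [ 0.0348692   1.34458057 -3.524849  ]
top 339 170
scene 92 8
```

View pics/scene_9b.png

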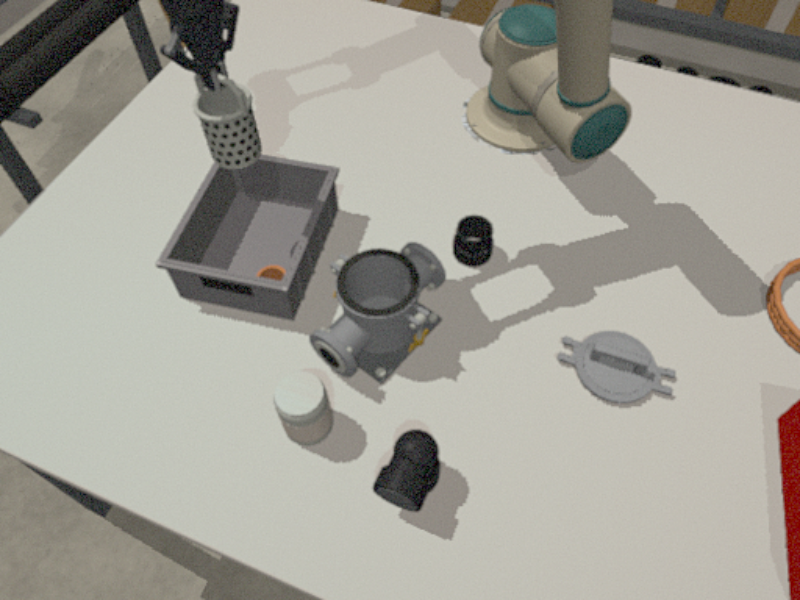

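View pics/top_9b.png

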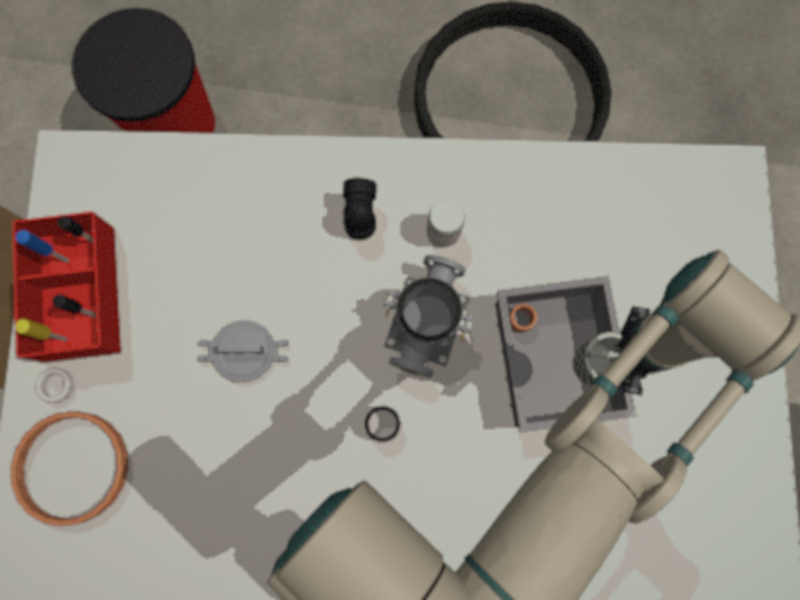

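Run:
```python
from h import *
print(onz("top",[(606/1.5625,358/1.5625)],.29))
print(onz("scene",[(238/1.5625,153/1.5625)],.19),onz("scene",[(226/1.5625,103/1.5625)],.29))
c=cv2.imread('pics/top_9.png');c=np.clip(255*(c/255.)**.5,0,255).astype(np.uint8);crop(c,'pics/z9.png',310,170,110,110,6)
```

```text
[[ 0.47535076 -0.32766483  0.29      ]]
[[ 0.47100871 -0.33433088  0.19      ]] [[ 0.4744665  -0.32667041  0.29      ]]
```

View pics/z9.png

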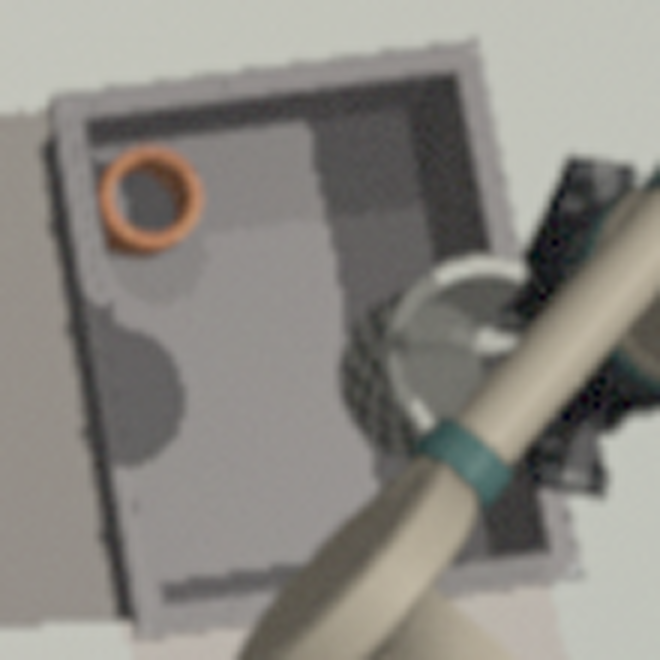

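Both views put the basket at about (0.473, -0.332), well inside the crate and clear of the copper coupling (crop (150,200)). I lower it.

>>> send_rows([
  [0,0,0,0.04,0],
  [0,0,0,0.04,0],
  [0,0,0,0.04,0],
  [0,0,0,0.035,0],
  [0,0,0,0.01,0],
  [0,0,0,0.01,0],
  [0,0,0,0,0],
])

```text
clock: 16.3
position: [0.4744, -0.3336, 0.1075]
ee_rot: [0.0, 0.998, -0.07, 0.0]
contact_force: [0.1, 0.4, -3.0]
width: 0.0083
```

>>> send_rows([
  [0,0,0,0.004,0],
  [0,0,0,0.003,0],
  [0,0,0,0,0],
])

```text
clock: 16.68
position: [0.4737, -0.3337, 0.1001]
ee_rot: [0.0, 0.998, -0.071, 0.0]
contact_force: [0.6, -0.1, -3.5]
width: 0.0081
```

>>> send_rows([
  [0,0,0,0.003,0],
  [0,0,0,0.003,0],
  [0,0,0,0,0],
])

```text
clock: 17.05
position: [0.474, -0.3339, 0.094]
ee_rot: [0.0, 0.998, -0.07, 0.0]
contact_force: [0.5, 0.8, -1.6]
width: 0.0083
```

Touching down (load down to 1.6 N). Release and rise.

>>> send_rows([
  [0,0,0,0.001,0],
  [0.5,0,0,0,0],
  [0.5,0,0,0,0],
  [0.5,0,0,0,0],
  [0.5,0,0,0,0],
  [0.5,0,0,-0.02,0],
  [0.5,0,0,-0.03,0],
  [0.5,0,0,-0.05,0],
])

```text
clock: 18.05
position: [0.4728, -0.3328, 0.1923]
ee_rot: [-0.001, 0.998, -0.07, -0.002]
contact_force: [0.9, -0.8, 0.7]
width: 0.0429
```

```bash
python3 look.py 10; python3 -c "
from h import *
c=cv2.imread('pics/scene_10.png');c=np.clip(255*(c/255.)**.5,0,255).astype(np.uint8);crop(c,'pics/z10.png',80,0,160,200,3)
c=cv2.imread('pics/top_10.png');c=np.clip(255*(c/255.)**.5,0,255).astype(np.uint8);crop(c,'pics/z10t.png',310,170,110,110,5)"
```

```text
[ 0.47280832 -0.33277698  0.19227555] [-0.00131942  0.99751331 -0.07044464 -0.00173654] [-7.33574795e-01  2.87598166e-01  1.50753698e+00 -5.95654738e-05
  1.35081898e+00 -5.92555262e-01] 0.04291715700374394 [ 0.92843722 -0.81701805  0.72487285]
top 328 174
scene 102 37
```

View pics/z10.png

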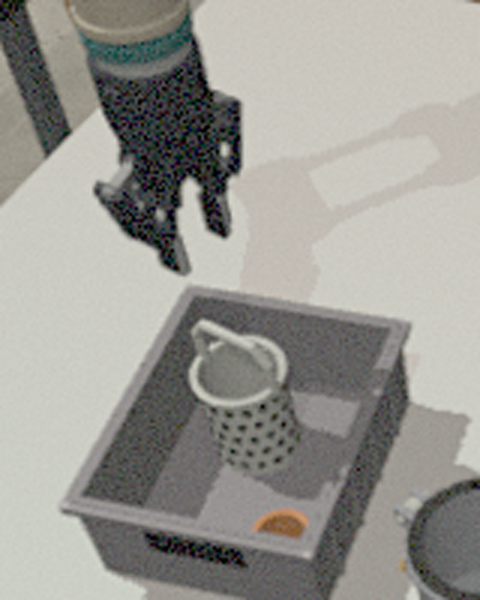

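View pics/z10t.png

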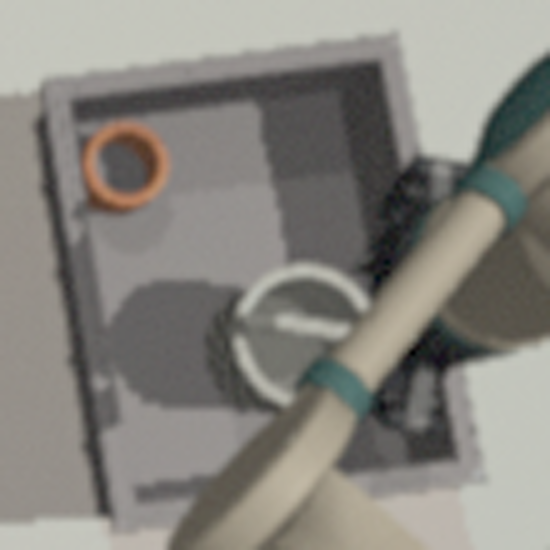

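The basket stands upright and free in the crate, fingers clear. I use its rim position to refine the tool offset, then head for the cover.

Run:
```python
from h import *
f=lambda p,o,s:(np.array(p,float)+.5)/s-.5+o
print(onz("top",f([(305,337)],(310,170),5),.103),onz("scene",f([(239,370)],(80,0),3),.103))
```

```text
[[ 0.47439174 -0.33466118  0.103     ]] [[ 0.47094558 -0.33540468  0.103     ]]
```

>>> send_rows([
  [0.5,0,0,-0.03,-0.0795],
  [0.5,0,0,-0.03,-0.0795],
  [0.5,0,0,0,0],
])

```text
clock: 18.52
position: [0.4749, -0.3346, 0.2551]
ee_rot: [0.002, 1.0, 0.009, 0.002]
contact_force: [-0.4, -0.6, 0.1]
width: 0.0425
```

Axis of the basket is (0.473, -0.335) against a release TCP of (0.474, -0.334), so the horizontal offset is negligible and only z +0.031 remains. Moving over the cover.

>>> send_rows([
  [0.5,0.00385,-0.0534,0,0],
  [0.5,0.00385,-0.0534,0,0],
  [0.5,0.00385,-0.0534,0,0],
  [0.5,0.00385,-0.0534,0,0],
  [0.5,0.00385,-0.0534,0,0],
  [0.5,0.00385,-0.0534,0,0],
  [0.5,0.00385,-0.0534,0,0],
  [0.5,0.00385,-0.0534,0,0],
])

```text
clock: 19.52
position: [0.496, 0.0957, 0.2514]
ee_rot: [0.0, 1.0, 0.008, -0.001]
contact_force: [-0.2, 0.3, 0.8]
width: 0.0425
```

>>> send_rows([
  [0.5,0.00385,-0.0534,0,0],
  [0.5,0.00385,-0.0534,0,0],
  [0.5,0.00385,-0.0534,0,0],
  [0.5,0.00385,-0.0534,0,0],
  [0.5,0,0,0.06,0],
  [0.5,0,0,0.06,0],
  [0.5,0,0,0.05,0],
  [0.5,0,0,0,0],
])

```text
clock: 20.52
position: [0.504, 0.3058, 0.0777]
ee_rot: [0.003, 1.0, 0.009, -0.006]
contact_force: [-0.1, 0.9, 0.2]
width: 0.043
```

```bash
python3 look.py 11
```

```text
[0.50401192 0.30583045 0.07774568] [ 0.00252407  0.99994365  0.0086808  -0.00556548] [ 4.27464524e-01  3.94786158e-01  1.64596846e+00 -9.53186256e-05
  1.11306000e+00  4.10145021e-01] 0.043020169850998026 [-0.090263    0.9159193   0.21705899]
top 100 163
scene 351 158
```

View pics/scene_11c.png

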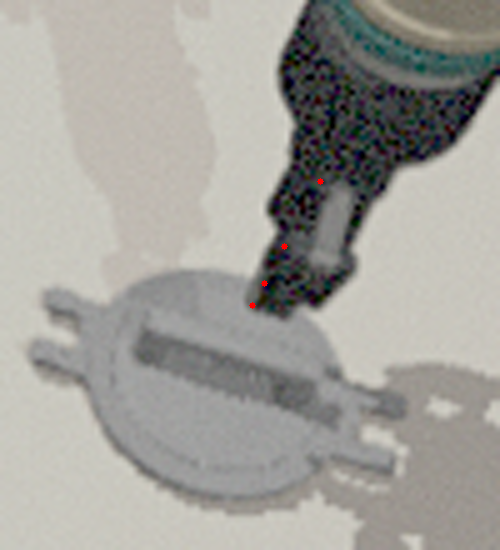

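View pics/top_11c.png

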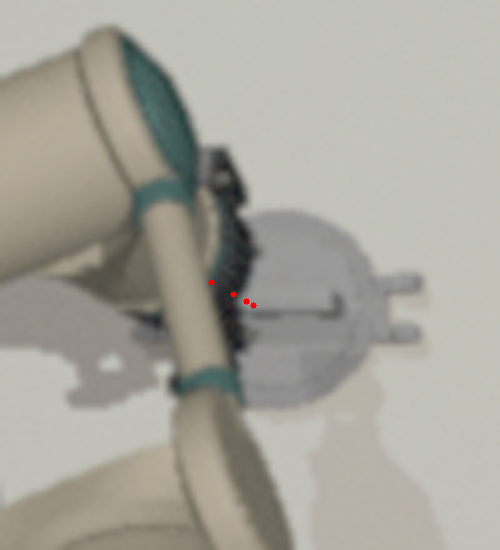

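>>> send_rows([
  [0.5,0,0,0,0],
  [0.5,0,0,0,0],
])

```text
clock: 20.88
position: [0.5098, 0.3084, 0.0851]
ee_rot: [-0.001, 1.0, 0.009, 0.002]
contact_force: [0.0, 0.2, 0.8]
width: 0.043
```

```bash
cat > look2.py <<'E'
from h import *
import sys
tag=sys.argv[1];s=manip.get_state();P=s['position'];w=s['width'];q=s['ee_rot'];yaw=2*np.arctan2(q[2],q[1])
print(P.round(4),q.round(4),yaw,w)
ax=np.array([np.cos(yaw),np.sin(yaw),0]);ay=np.array([np.sin(yaw),-np.cos(yaw),0])
T=P+[0,0,.031]
for n in ("scene","top"):
    im=manip.get_image(n)[:,:,::-1];cv2.imwrite(f'pics/{n}_{tag}.png',im)
    c=proj(n,[T])[0];x,y=max(int(c[0])-40,0),max(int(c[1])-40,0);S=8
    v=im[y:y+75,x:x+80];v=np.clip(255*(v/255.)**.45,0,255).astype(np.uint8);v=cv2.resize(v,None,fx=S,fy=S,interpolation=cv2.INTER_CUBIC)
    for sg in (-1,1):
        b=[T+ax*sg*(w/2+a)+ay*k for a,k in ((0,-.011),(.0145,-.011),(.0145,.011),(0,.011))]
        pp=np.int32((proj(n,b)-[x,y]+.5)*S);cv2.polylines(v,[pp],True,(0,0,255) if sg>0 else (255,0,0),1)
    cv2.imwrite(f'pics/{n}_{tag}c.png',v);print(n,x,y)
E
python3 look2.py 12
```

```text
[0.5098 0.3084 0.0851] [-8.0e-04  1.0e+00  8.9e-03  1.9e-03] 0.017778777662364263 0.043007291529832
scene 366 172
top 106 179
```

View pics/scene_12c.png

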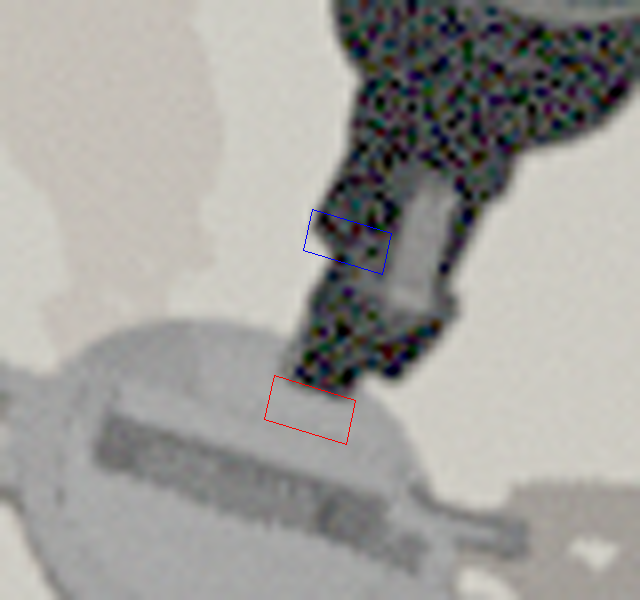

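View pics/top_12c.png

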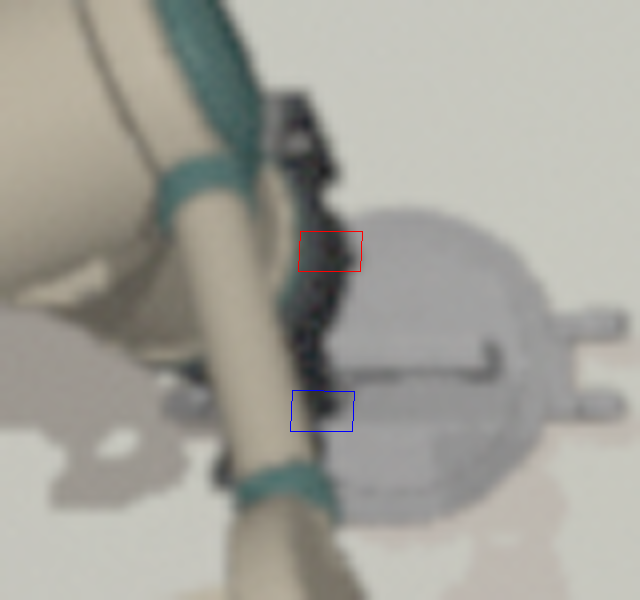

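With the z-offset applied, the predicted fingertip boxes land on the visible tips (scene (325,393), top (320,410)). I descend to the handle and grip.

>>> send_rows([
  [0.5,0,0.001,0.03,0],
  [0.5,0,0,0.03,0],
  [0.5,0,0,0.015,0],
  [0.5,0,0,0.01,0],
  [0.5,0,0,0,0],
])

```text
clock: 21.6
position: [0.5086, 0.3069, -0.0021]
ee_rot: [0.0, 1.0, 0.009, -0.0]
contact_force: [0.1, 0.6, 0.6]
width: 0.0426
```

>>> send_rows([
  [0.5,0,0,0.003,0],
  [0.5,0,0,0,0],
])

```text
clock: 21.85
position: [0.5089, 0.307, -0.0046]
ee_rot: [-0.0, 1.0, 0.009, 0.0]
contact_force: [-0.1, -0.6, -0.7]
width: 0.0427
```

>>> send_rows([
  [0,0,0,0,0],
  [0,0,0,0,0],
  [0,0,0,0,0],
  [0,0,0,0,0],
], squeeze=70)

```text
clock: 22.35
position: [0.5091, 0.307, -0.0045]
ee_rot: [-0.0, 1.0, 0.009, 0.001]
contact_force: [0.0, 0.0, 4.0]
width: 0.0126
```

Handle gripped (12.6 mm reading for the 14 mm bar). Lift slowly, and remeasure the now-empty mouth from the earlier pictures.

>>> send_rows([
  [0,0,0,-0.005,0],
  [0,0,0,-0.01,0],
  [0,0,0,-0.02,0],
  [0,0,0,-0.04,0],
  [0,0,0,-0.05,0],
  [0,0,0,-0.05,0],
  [0,0,0,-0.045,0],
  [0,0,0,0,0],
])

```text
clock: 23.35
position: [0.5105, 0.3079, 0.2192]
ee_rot: [-0.002, 1.0, 0.009, 0.004]
contact_force: [0.4, 0.2, -5.0]
width: 0.0127
```

Run:
```python
from h import *
t=np.linspace(0,2*np.pi,100)
for n,bx in (("top",(245,170,65,60)),("scene",(205,150,75,70))):
  im=cv2.imread(f'pics/{n}_9.png');S=9
  big=cv2.resize(np.clip(255*(im/255.)**.5,0,255).astype(np.uint8),None,fx=S,fy=S,interpolation=cv2.INTER_CUBIC)
  C=(.577,-.055)
  for r in (.048,.060):
    p=proj(n,np.c_[C[0]+r*np.cos(t),C[1]+r*np.sin(t),0*t+.133])
    cv2.polylines(big,[np.int32((p+.5)*S-.5)],True,(0,0,255),1)
  x,y,w,h=bx
  cv2.imwrite(f'pics/m_{n}.png',big[y*S:(y+h)*S,x*S:(x+w)*S])
```

```text
(no output)
```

View pics/m_top.png

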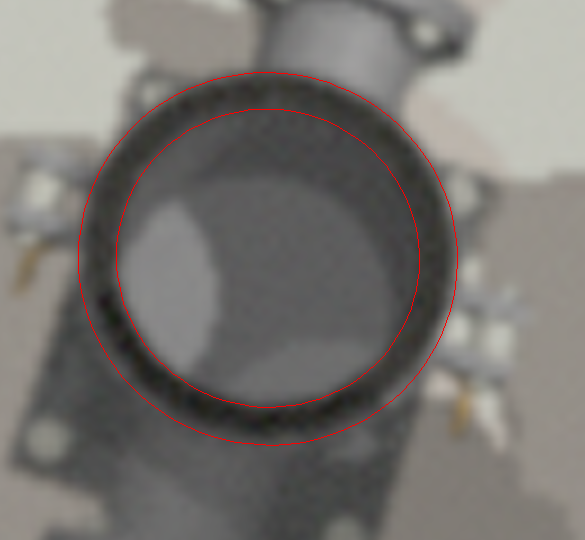

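View pics/m_scene.png

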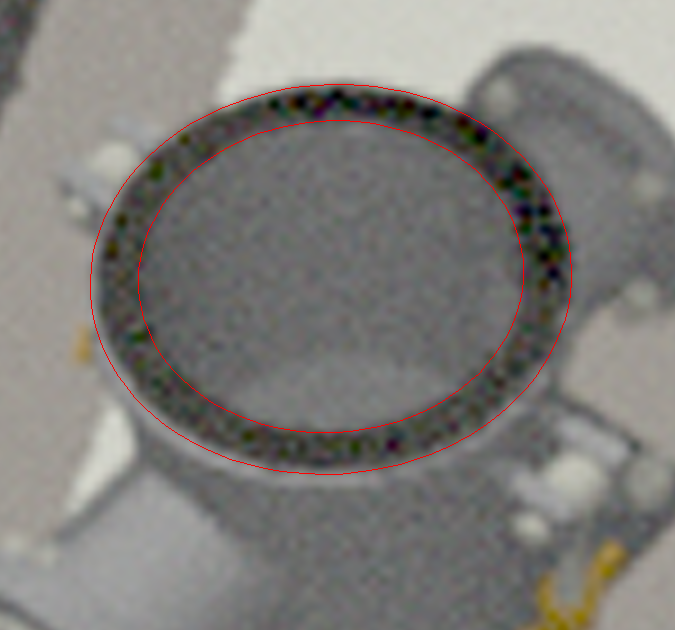

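At (0.577, -0.055) the circles match the ring to about 1 mm in both views. I turn the cover by -18.4° and carry it over.

>>> send_rows([
  [0,0,0,0,0.107],
  [0,0,0,0,0.107],
  [0,0,0,0,0.107],
  [0,0,0,0,0],
])

```text
clock: 23.85
position: [0.507, 0.3062, 0.2125]
ee_rot: [0.001, 0.989, -0.15, -0.002]
contact_force: [-0.5, 0.8, -4.8]
width: 0.0125
```

>>> send_rows([
  [0,0.0216,0.0406,0,0],
  [0,0.0216,0.0406,0,0],
  [0,0.0216,0.0406,0,0],
  [0,0.0216,0.0406,0,0],
  [0,0.0216,0.0406,0,0],
  [0,0.0216,0.0406,0,0],
  [0,0.0216,0.0406,0,0],
  [0,0.0216,0.0406,0,0],
])

```text
clock: 24.85
position: [0.5758, -0.056, 0.2136]
ee_rot: [-0.0, 0.989, -0.15, -0.001]
contact_force: [0.4, 0.0, -4.4]
width: 0.0124
```

>>> send_rows([
  [0,0,0,0,0],
  [0,0,0,0,0],
  [0,0,0,0,0],
])

```text
clock: 25.22
position: [0.576, -0.0535, 0.2145]
ee_rot: [-0.0, 0.989, -0.15, -0.001]
contact_force: [-0.7, 0.9, -4.5]
width: 0.0124
```

```bash
python3 look.py 13
```

```text
[ 0.57596002 -0.05352234  0.21449948] [-2.57626173e-04  9.88679544e-01 -1.50041063e-01 -6.10726578e-04] [-2.13230096e-01  2.74257955e-01  1.47122245e+00  4.44472522e-04
  1.39736357e+00  8.79126091e-02] 0.012435733065180692 [-0.65148284  0.87866618 -4.51851337]
top 225 132
scene 190 96
```

View pics/scene_13c.png

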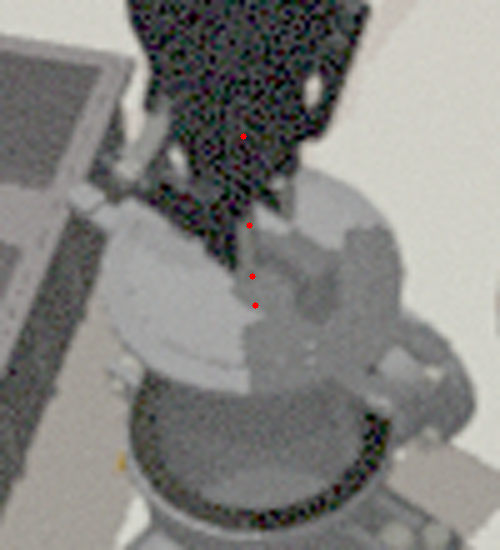

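View pics/top_13c.png

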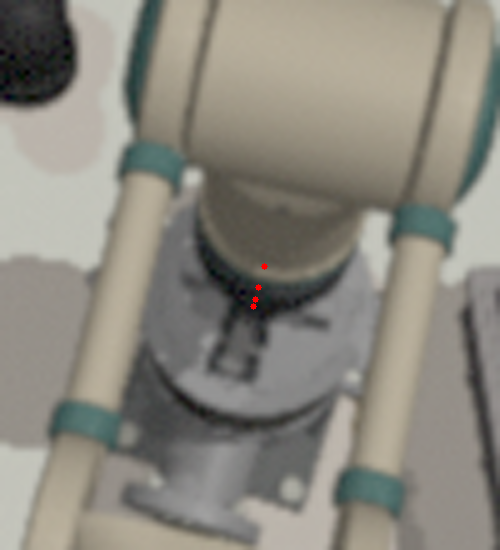

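The cover hangs level over the mouth. I overlay where its rim should be.

```bash
cat > ov.py <<'E'
from h import *
import sys
tag,cx,cy,zt=sys.argv[1],*map(float,sys.argv[2:5])
t=np.linspace(0,2*np.pi,100);S=7
for n,bx in (("top",(235,155,85,85)),("scene",(195,115,90,85))):
  im=cv2.imread(f'pics/{n}_{tag}.png')
  big=cv2.resize(np.clip(255*(im/255.)**.5,0,255).astype(np.uint8),None,fx=S,fy=S,interpolation=cv2.INTER_CUBIC)
  def dr(pts,col):cv2.polylines(big,[np.int32((proj(n,pts)+.5)*S-.5)],True,col,1)
  for z,col in ((zt,(0,0,255)),(zt-.007,(255,0,0))): dr(np.c_[cx+.062*np.cos(t),cy+.062*np.sin(t),0*t+z],col)
  a=np.radians(72.6);d=np.array([np.cos(a),np.sin(a)])
  for s in(-1,1): dr(np.array([[cx+s*d[0]*r,cy+s*d[1]*r,zt] for r in(.062,.088)]),(0,255,0))
  x,y,w,h=bx
  cv2.imwrite(f'pics/ov_{n}_{tag}.png',big[y*S:(y+h)*S,x*S:(x+w)*S])
E
python3 ov.py 13 .576 -.0535 .234
```

```text
(no output)
```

View pics/ov_top_13.png

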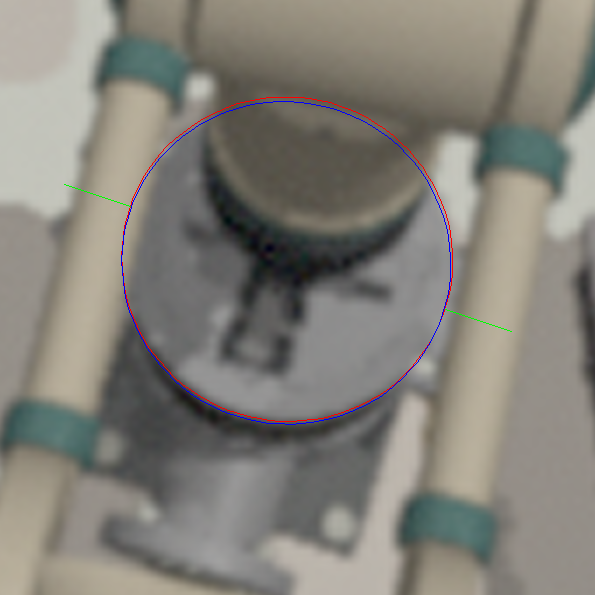

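View pics/ov_scene_13.png

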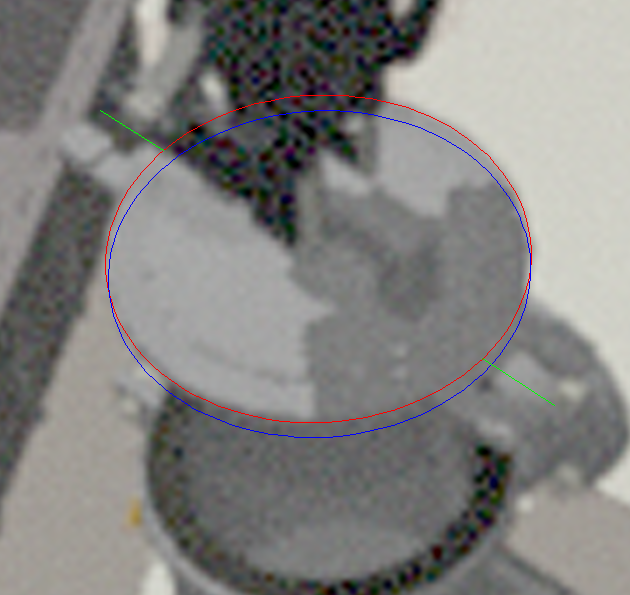

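Overlay matches the cover's disc edge and ears in both views. I descend to about 7 mm above entry.

>>> send_rows([
  [0,0.001,0,0.02,0],
  [0,0,0,0.02,0],
  [0,0,0,0.02,0],
  [0,0,0,0.013,0],
  [0,0,0,0,0],
  [0,0,0,0,0],
])

```text
clock: 26.08
position: [0.5781, -0.055, 0.1428]
ee_rot: [0.0, 0.989, -0.151, 0.001]
contact_force: [0.5, -0.1, -4.8]
width: 0.0128
```

```bash
python3 look.py 14;python3 look.py 14; python3 ov.py 14 .577 -.055 .1605
```

```text
[ 0.57813876 -0.05497862  0.14277614] [ 1.00949727e-04  9.88574394e-01 -1.50731667e-01  7.88080818e-04] [-2.14528347e-01  3.20414671e-01  1.58641052e+00 -1.08015336e-04
  1.23318170e+00  8.81241556e-02] 0.012787346464113454 [ 0.47326291 -0.1464038  -4.7678935 ]
top 224 137
scene 190 117
[ 0.5782364  -0.05512524  0.14301614] [ 1.31467525e-04  9.88557273e-01 -1.50842294e-01  1.05071080e-03] [-2.14721801e-01  3.20100546e-01  1.58625507e+00 -1.37223397e-04
  1.23312320e+00  8.81642156e-02] 0.01281143257965137 [-0.46637374 -0.22159998 -4.14533019]
top 224 137
scene 190 117
```

View pics/ov_top_14.png

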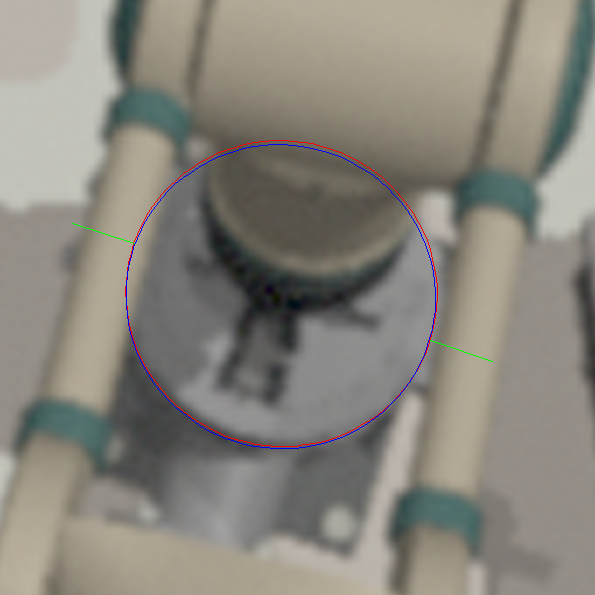

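View pics/ov_scene_14.png

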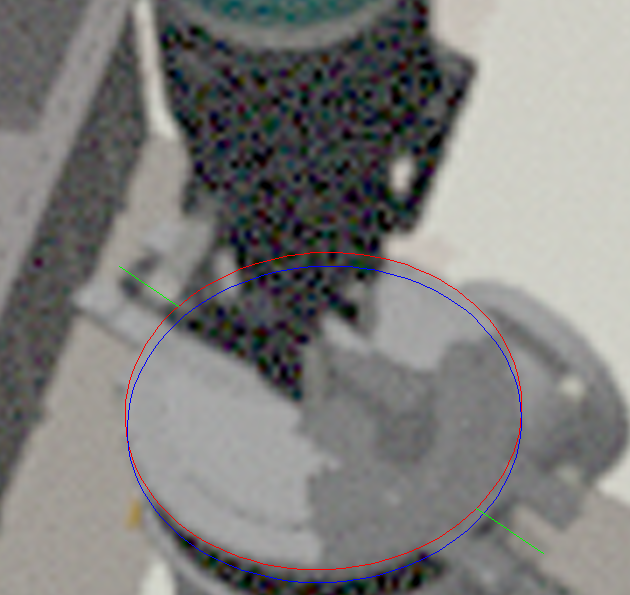

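Disc outline and ear slot coincide with the predicted outline and bolt line. I lower in small, force-checked steps.

>>> send_rows([
  [0,0,0,0.005,0],
  [0,0,0,0.004,0],
  [0,0,0,0.003,0],
  [0,0,0,0,0],
])

```text
clock: 26.78
position: [0.5772, -0.055, 0.1295]
ee_rot: [0.0, 0.989, -0.151, -0.0]
contact_force: [0.0, 1.0, -4.1]
width: 0.0126
```

>>> send_rows([
  [0,0,0,0.002,0],
  [0,0,0,0.001,0],
  [0,0,0,0,0],
])

```text
clock: 27.15
position: [0.5774, -0.055, 0.1269]
ee_rot: [0.0, 0.989, -0.151, -0.0]
contact_force: [0.1, 0.4, -4.2]
width: 0.0126
```

Below the height where a misaligned lip would touch, and load unchanged. Continuing.

>>> send_rows([
  [0,0,0,0.002,0],
  [0,0,0,0.001,0],
  [0,0,0,0,0],
])

```text
clock: 27.52
position: [0.5774, -0.055, 0.1239]
ee_rot: [0.0, 0.989, -0.151, -0.0]
contact_force: [-0.5, 0.8, -4.6]
width: 0.0126
```

>>> send_rows([
  [0,0,0,0.0015,0],
  [0,0,0,0,0],
  [0,0,0,0,0],
])

```text
clock: 27.9
position: [0.5775, -0.055, 0.1225]
ee_rot: [0.0, 0.989, -0.151, 0.0]
contact_force: [-0.6, 0.2, -3.6]
width: 0.0124
```

>>> send_rows([
  [0,0,0,0.001,0],
  [0,0,0,0,0],
  [0,0,0,0,0],
])

```text
clock: 28.28
position: [0.5775, -0.055, 0.1215]
ee_rot: [0.0, 0.989, -0.151, 0.0]
contact_force: [-0.2, -1.7, -3.3]
width: 0.0124
```

>>> send_rows([
  [0,0,0,0.001,0],
  [0,0,0,0,0],
  [0,0,0,0,0],
])

```text
clock: 28.65
position: [0.5776, -0.0551, 0.1207]
ee_rot: [0.0, 0.989, -0.151, 0.0]
contact_force: [-0.4, -0.7, -2.5]
width: 0.0131
```

>>> send_rows([
  [0,0,0,0.001,0],
  [0,0,0,0,0],
  [0,0,0,0,0],
])

```text
clock: 29.02
position: [0.5777, -0.0551, 0.1207]
ee_rot: [0.0, 0.989, -0.151, 0.001]
contact_force: [-2.0, 0.4, 4.9]
width: 0.0127
```

```bash
python3 look.py 15; python3 ov.py 15 .577 -.055 .140
```

```text
[ 0.57767575 -0.05512048  0.12067792] [ 1.27654551e-04  9.88544811e-01 -1.50926405e-01  5.99859726e-04] [-2.14887175e-01  3.37187828e-01  1.61979668e+00 -1.93118202e-04
  1.18339467e+00  8.81964234e-02] 0.012682981165558098 [-1.98873685  0.36864918  4.93048788]
top 224 138
scene 191 123
```

View pics/ov_scene_15.png

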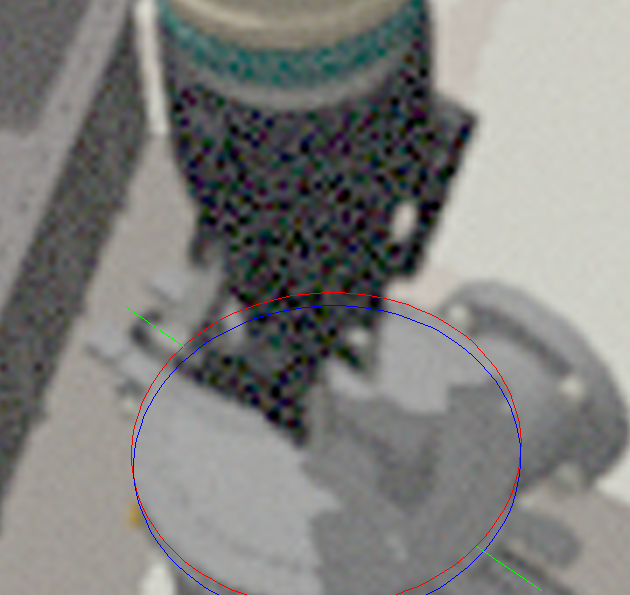

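Seated: contact came at reported z 0.1207 (predicted 0.1205) with load turned to +5 N. Now release and withdraw straight up.

>>> send_rows([
  [0,0,0,-0.0007,0],
  [0.5,0,0,0,0],
  [0.5,0,0,0,0],
  [0.5,0,0,0,0],
  [0.5,0,0,0,0],
])

```text
clock: 29.75
position: [0.5775, -0.055, 0.1201]
ee_rot: [0.0, 0.989, -0.151, -0.0]
contact_force: [-0.2, -0.2, 0.8]
width: 0.0428
```

>>> send_rows([
  [0.5,0,0,-0.01,0],
  [0.5,0,0,-0.02,0],
  [0.5,0,0,-0.04,0],
  [0.5,0,0,-0.05,0],
  [0.5,0,0,-0.05,0],
  [0.5,-0.01,-0.05,0,0],
  [0.5,-0.01,-0.05,0,0],
  [0.5,-0.01,-0.05,0,0],
])

```text
clock: 30.75
position: [0.5938, 0.0984, 0.2913]
ee_rot: [-0.0, 0.988, -0.151, 0.001]
contact_force: [1.1, -0.2, 0.8]
width: 0.0428
```

>>> send_rows([
  [0.5,-0.03,-0.05,0,0],
  [0.5,-0.03,-0.05,0,0],
  [0.5,-0.03,-0.05,0,0],
  [0.5,0,0,0,0],
  [0.5,0,0,0,0],
])

```text
clock: 31.38
position: [0.5525, 0.2668, 0.2906]
ee_rot: [0.0, 0.989, -0.151, 0.0]
contact_force: [-0.0, -0.4, 0.5]
width: 0.0427
```

```bash
python3 look.py 16; python3 ov.py 16 .577 -.055 .140; python3 -c "
from h import *
for n in('top','scene'): cv2.imwrite(f'pics/{n}_16b.png',np.clip(255*(cv2.resize(cv2.imread(f'pics/{n}_16.png'),(800,600))/255.)**.6,0,255).astype(np.uint8))"
```

```text
[0.55251053 0.2668221  0.2906103 ] [ 4.09224692e-04  9.88592307e-01 -1.50614969e-01  4.61863499e-04] [ 3.37294529e-01  3.01915102e-01  1.24803201e+00 -1.15646309e-03
  1.59121392e+00  6.39651345e-01] 0.04268462280918463 [-0.03265596 -0.40914705  0.51692395]
top 97 133
scene 357 112
```

View pics/ov_scene_16.png

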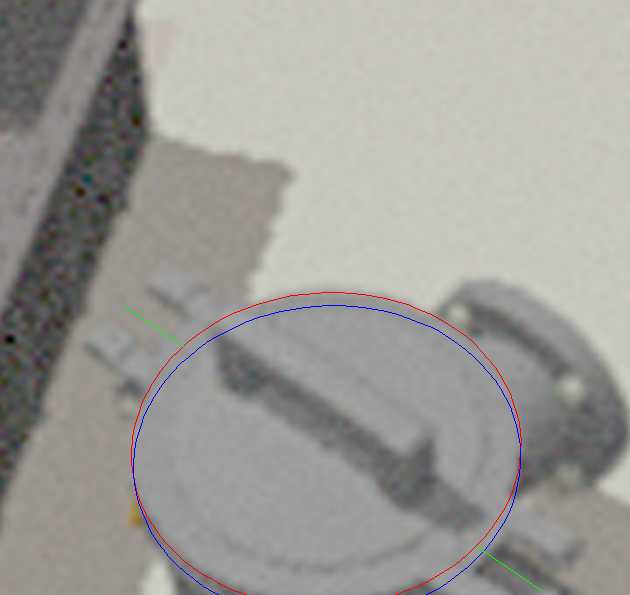

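View pics/ov_top_16.png

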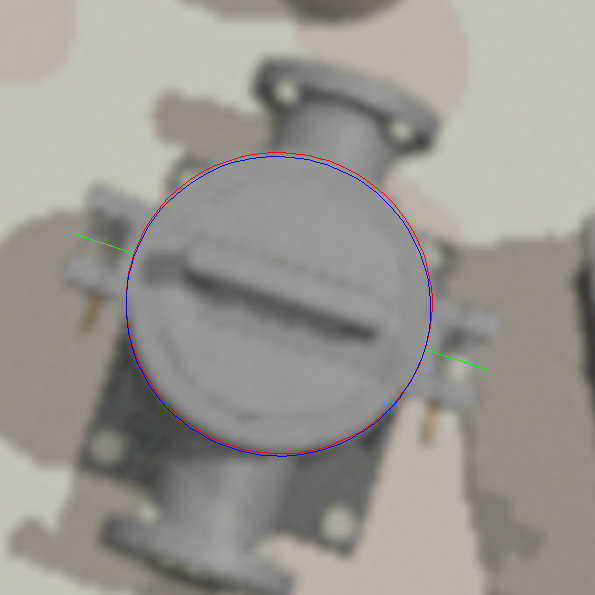

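View pics/scene_16b.png

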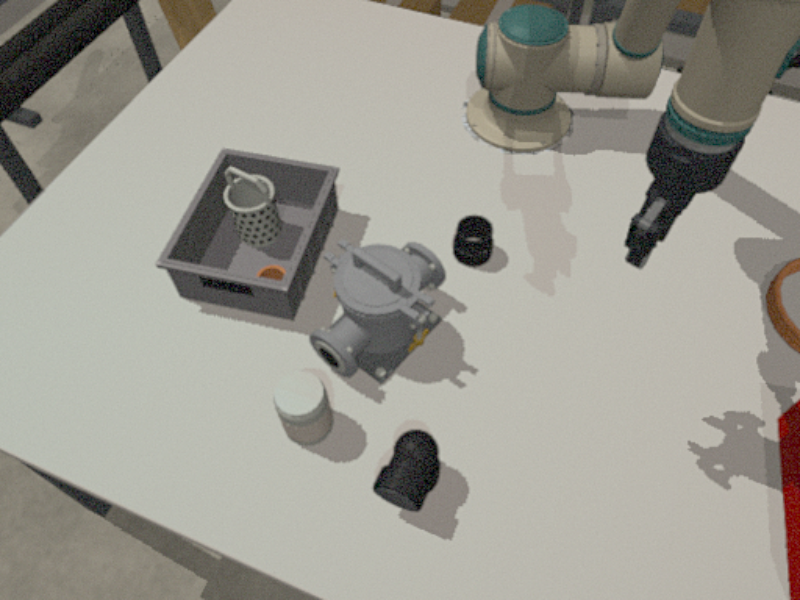

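The cover sits level, its disc on the seated outline in both views and its ear slots over the bolts on the green line. The basket stands in the crate; the bystanders are unmoved and the arm is clear. Handing in.

```bash
python3 -c "
from rig import manip
print(manip.sign_off())"
```

```text
the job is handed in; nothing more can be done
None
```

I lifted the worn basket out and stood it upright in the scrap crate. I then lowered the cover onto the strainer in 1–3 mm force-checked steps, released it and backed the arm clear. I handed in at about 31.5 s; no verdict was reported.

**Last checks:**
- **Cover:** contact came at reported z 0.1207, against 0.1205 predicted for seated. In both views the disc lies on the outline expected for a seated cover centred on the mouth. The ear slots line up with the swing bolts; the jaw angle was -17.4° against about -17.4° measured for the strainer.
- **Basket and bystanders:** by eye in the last pictures, the basket stands inside the crate, the elbow, can and coupling have not visibly moved, and the gripper touches nothing.

**What went wrong or disagreed:**
- **Tool height:** the real fingertips sit about 31 mm above the reported tool point, contrary to the description. My first grip on the basket's bail therefore closed on air without contact.
- **Table probe:** I measured that offset by touching bare table, but batched the steps too coarsely. The force reached about 100 N, close to the 120 N limit, before I backed off.
- **Sideways offset:** my first estimate of 14 mm sideways was wrong; the true value is about zero. It caused a sideways pull of up to 15 N when I gripped the bail, which I corrected before lifting.

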